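Hang the paddle stirrer between its neighbours

TASK

Take the stirrer with the flat paddle blade out of the white drying block and hang it on the empty middle hook of the rack, with its blade facing squarely to the front of the rack. Bring the shaft into the fork from the front, find the slot by gentle feel along the long prong and, still holding the stirrer, press it down gently until its collar has passed the spring balls and sits fully down on the hook; then let go. Do not bump the two stirrers hanging beside it, do not force anything, and leave the tweezers and the pen where they lie.

Things in the scene. Friction and masses are not known exactly. Their poses are not given: they have to be found in the camera images.
- paddle_stirrer_grip (a point): Centre of the square drive coupling (16 x 16 x 34 mm, grip here) at the top of the steel paddle stirrer. z up its shaft, x and y square to the coupling's faces. Below the coupling: a neck 10 mm across; a collar 22 mm across, 8 thick, its underside 43 mm below this point, bevelled to 15 mm across over its lowest 5 mm; a shaft 10 mm across, 50 mm long; hub; blade.
- paddle_stirrer: The stirrer to hang: flat steel blade 44 mm wide (y), 4 thick (x), 46 high (z), on an upright shaft, 166 mm tall in all, 0.08 to 0.13 kg. Origin: middle of the blade's lower edge, 149 mm below the coupling's centre. At the start it stands with its blade in the drying block's slot.
- block_top (a point): Centre of the top of the fixed white drying block, 70 (x) x 80 (y) x 42 mm high, with a slot 5.6 mm wide (x), 47 long (y), 32 deep that holds the paddle blade loosely; z up.
- rack: Fixed hook rack: base plate 110 x 262 x 8 mm, posts, a rail (y) 50 mm behind the seats, three grey fork hooks at 130 mm height. Nothing stands more than 16 mm above the hooks' top faces but the hanging stirrers. Origin on the desk below the middle point; x from the robot side to the rail, y along the rail, z up. The outer hooks' seats lie 70 mm to either side, at x = 0.
- rack_mid (a point): Middle of the rack, level with the hooks' flat top faces (130 mm up); rack's axes. The empty middle hook has its seat at this x and z, but is clamped firmly (does not give) anywhere up to 13 mm to the +y or -y side: not measured, to be seen or felt. Hung, the paddle coupling's centre is 43 mm above this point.
- fork_mouth (a point): Point 30 mm in front (-x) of the rack's middle point. Each hook is a fork with a slot 12.4 mm wide, closed by a wall 6.2 mm behind the seat's axis. Its prongs are 9 mm wide with blunt tips: the left (+y) one reaches 39 mm in front of that axis, the right (-y) one only 21 mm, so a shaft can be slid left against the long prong's inner face and along it into the slot.
- lip_level (a point): Point 6 mm above the rack's middle point: the front part of both prongs, from 11 mm before the seat's axis forward, reaches up to here as a lip that keeps the collar in; it reaches down to 8 mm below the top face, and the fork behind it is 8 mm thick below the top face.
- ball_level (a point): Point 10.8 mm above the rack's middle point: level of the middle hook's two sprung steel balls (8 mm across), left and right of its seat, tips 18.6 mm apart, in bosses 16 mm high. A collar coming down meets them about 10 mm above its seat; 6 to 15 N pushes it past (its weight does not). Enter with the collar's underside 20 to 30 mm above the top face: the shaft passes freely.
- anchor_stirrer_grip (a point): Steel stirrer like the paddle stirrer (same shaft, collar, coupling) but with an open frame 44 mm wide (y) as its blade. It hangs upright on one outer hook (which one varies), resting only by its collar: leave it. Point: centre of its coupling.
- cross_stirrer_grip (a point): Steel stirrer like the paddle stirrer (same shaft, collar, coupling) but with two crossed blades, each 44 mm wide. It hangs upright on the other outer hook (which one varies), resting only by its collar: leave it. Point: centre of its coupling.
- anchor_stirrer: The stirrer with the open frame; origin at its lower end, 149 mm below its coupling's centre.
- cross_stirrer: The stirrer with the crossed blades; origin on its axis, 149 mm below its coupling's centre.
- tweezers_mid (a point): Centre of steel tweezers lying flat, 122 mm long (y), 13 wide, 9 high; a bystander.
- marker_mid (a point): Centre of a white marker pen with black cap lying flat, 135 mm long (y), 17 mm across; a bystander.
Things that resemble listed ones, but are neither listed nor needed, are in the scene too. Leave any blue look-alike of the paddle_stirrer alone. Leave any blue look-alike of the anchor_stirrer alone.

How it is judged:
By the outcome, as a careful person would: the job done as asked, in the order asked, and still so for the second after the job is handed in, with the robot touching nothing.
It also fails if it takes over 72 s, if anything falls off the work surface, if the arm or the gripper's body presses on something with over 40 N, if the wrist force passes 120 N, or if a joint passes its speed limit or range.

ROBOT

A 7-joint arm with a two-finger parallel gripper is mounted at the origin on a cart in front of the work surface, level with it; the furniture and walls round the work are solid. World frame = base frame: x ahead of the robot, y to its left, z up, the work surface at z = 0. Lengths are in m, angles in rad, forces in N, time in s.
With the tool pointing down it reaches from about 0.4 to 0.85 m from the base axis. Payload 6.9 kg.
Tool frame: the origin (TCP) lies where the fingers leave the gripper's body, on its centre line; the fingertips stand 73 mm ahead of it and the grasp point (between the pads) lies 54 mm ahead of it; x points along the fingers, y is the direction in which the jaws open and shut, and the axes are right-handed (so a half turn about x gives the same grasp; the last joint's range is limited). The gripper opens to 85 mm and grips with 20 to 120 N. Pads are 22 mm wide; open, the fingers measure 114 mm over their backs; the gripper's body (76 mm by 85 mm) begins 54 mm behind the grasp point. The pads swing forward as they close: fully open they stand 13 mm farther back than shut.
Start: joints at [-1.208, 0.507, -0.238, 1.5, 0.126, 1.149, -0.155], TCP at [0.159, 0.604, 0.304] pointing down, gripper open.
Joint ranges: [-3.08, 3.08], [-0.24, 2.05], [-1.43, 1.35], [0, 2.5], [-1.52, 4.66], [0.17, 1.96], [-2.89, 2.89]. Speed limits (rad/s): [2.39, 2.39, 3.14, 3.14, 3.14, 3.14, 3.14].

INTERFACE

Orientations are given as [roll, pitch, yaw] about the fixed x, y, z axes, in that order (R = Rz(yaw) Ry(pitch) Rx(roll)).
In Python, from station import observe, camera, calibration, sign_off gives the robot as it stands. The module is installed in compiled form; this text tells all that it offers.
- The arm moves only by the tool arm_command, never from a script. Its argument "motion" is a list that holds one entry, the list of rows, each a list of 5 numbers: the opening, from 0 (shut) to 1 (fully open), then the shift along the tool's x, y, z in mm, then the turn about the tool's x in degrees. In form: [[[claw, dx, dy, dz, roll], ...]]. A call has 1 to 5 rows; each row is the pose to reach, as a shift and turn from the pose commanded when the call began, along the tool's axes at that moment; what a row does not reach only later rows make up. A row lasts 1/12 s, in which the tool goes at most 41.7 mm and 7.16 degrees, less where a joint would pass 70% of its speed; a pose out of reach is approached as far as the arm can. A call with a gripper value outside its range is refused whole. The fingers move at their own pace and stop on an object; the grip force is fixed at half the most. Time passes only in rows, so rows that repeat a pose let the fingers close. It gives the time, the measured TCP pose, the force and the opening at its end, in the units of the state.
- observe(): the state, without advancing time (a new reading comes with each control period).
- camera(name): name is "scene" or "top" or "wrist"; returns the picture (384x512x3 uint8, blue, green, red); there is no depth.
- calibration(name): a dict with "camera_matrix" (3x3 intrinsics, pixels), "extrinsics" (4x4, takes a point from world to camera coordinates). Camera axes: x right, y down, z forward; pixel columns grow to the right and rows downward; lengths in m; the calibration is good to about 2 mm. The wrist camera is an equidistant fisheye: a pixel r from the principal point sees the ray r / f radians off the axis. A picture is of the moment at which its call begins: read the wrist's pose just before it. calibration takes no time and is no camera call; for the wrist camera it gives the pose at the moment of the call.
- sign_off(): hands the job in, once; it reports no verdict.
The state is a dict: "clock": time; "joint_pos": joint angles; "qvel": joint speeds; "effort": joint torques, N m; "tcp_pos": TCP position; "tool_rot": TCP orientation; "contact_force": force on the tool from outside, world axes, zero at the start; "ft_torque": the same for the moment, N m; "opening": opening from 0.0 (shut) to 1.0 (fully open).
Only numpy, scipy, OpenCV 4.12 (cv2) and the standard library are available. Lean on these libraries where they do the work, as an engineer would, in place of code of your own. Each camera call takes 0.05 s, during which the arm holds its last target.

## Working session

There is one attempt and no reset: what is moved stays moved. The work goes in short steps, Python scripts to look and compute and a tool call to move; the robot and the scene stay as the last step left them, time stands still between calls to the robot, and variables do not carry over. Pictures are saved under pics/ and viewed, and the job is handed in when it is done.

Besides the shell and the picture viewer there is one more tool, called after "Request:" by a JSON object that holds its "api" and its "payload", one argument or row to a line. arm_command: Moves the arm, as the interface text tells. Its arguments: {"type":"object","properties":{"motion":{"type":"array"}},"required":["motion"]}

```bash
mkdir -p pics; python3 - <<'E'
from station import observe,camera,calibration
import cv2,numpy as np
s=observe()
for k,v in s.items(): print(k,np.round(v,4).tolist())
for n in ["scene","top","wrist"]:
    c=calibration(n);print(n,np.round(c["camera_matrix"],2).tolist(),np.round(c["extrinsics"],4).tolist())
    cv2.imwrite(f"pics/{n}0.png",camera(n))
E
```

```text
clock 0.0
joint_pos [-1.2075, 0.5083, -0.2375, 1.5011, 0.1257, 1.1489, -0.1548]
qvel [-0.0011, 0.0, 0.0001, -0.0002, 0.0004, -0.001, -0.0007]
effort [-0.001, -62.0589, -2.187, -24.966, 0.0126, 0.0119, -0.0]
tcp_pos [0.1593, 0.604, 0.303]
tool_rot [-1.5586, 1.5691, -1.8164]
contact_force [0.1633, 0.1763, 0.931]
ft_torque [-0.0129, 0.008, 0.0134]
opening 0.9969
scene [[395.35, 0.0, 262.14], [0.0, 395.35, 189.38], [0.0, 0.0, 1.0]] [[0.4941, -0.8694, -0.007, -0.2402], [-0.5824, -0.325, -0.7451, 0.4181], [0.6455, 0.3722, -0.6669, 0.613], [0.0, 0.0, 0.0, 1.0]]
top [[470.68, 0.0, 253.09], [0.0, 470.68, 188.58], [0.0, 0.0, 1.0]] [[0.0046, -0.9999, -0.0155, 0.0368], [-0.9833, -0.0017, -0.1821, 0.5321], [0.1821, 0.0161, -0.9832, 1.233], [0.0, 0.0, 0.0, 1.0]]
wrist [[297.32, 0.0, 256.07], [0.0, 297.32, 192.6], [0.0, 0.0, 1.0]] [[0.2549, 0.967, -0.0014, -0.6244], [0.929, -0.2445, 0.2779, -0.036], [0.2683, -0.0721, -0.9606, 0.3799], [0.0, 0.0, 0.0, 1.0]]
```

View pics/scene0.png

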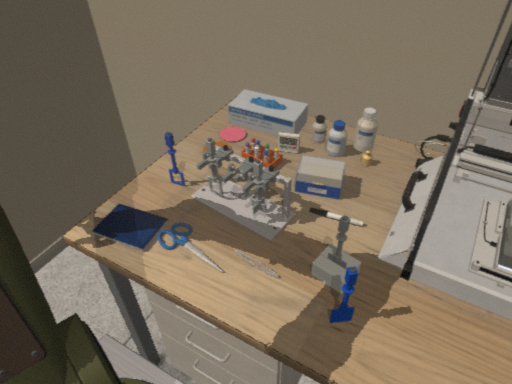

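View pics/top0.png

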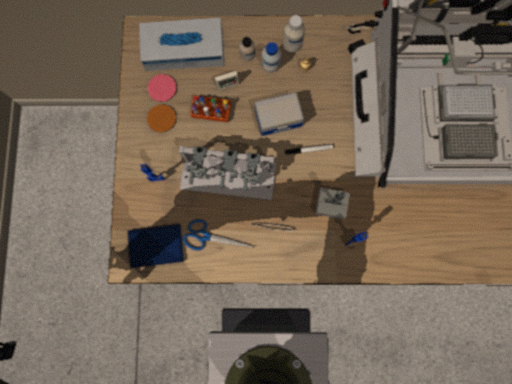

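View pics/wrist0.png

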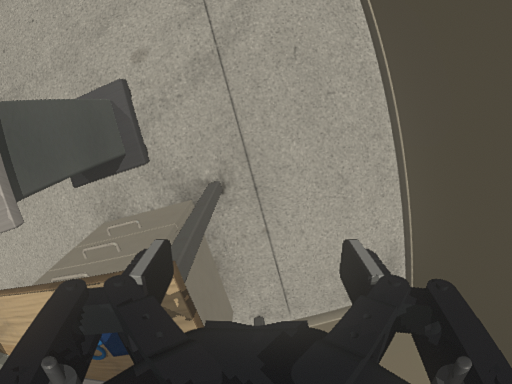

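The scene and top views show the rack (top ~228,172) and the white block (top ~333,203). A blue look-alike stands just beside the block (top ~357,238), with another left of the rack. Next I'll enlarge these.

```bash
python3 - <<'E'
import cv2
a=cv2.imread("pics/top0.png");b=cv2.imread("pics/scene0.png")
def cr(im,x0,y0,x1,y1,k,n): cv2.imwrite(n,cv2.resize(im[y0:y1,x0:x1],None,fx=k,fy=k,interpolation=cv2.INTER_CUBIC))
cr(a,170,135,290,210,6.6,"pics/t_rack.png")
cr(a,300,170,400,250,7,"pics/t_block.png")
cr(b,185,125,305,215,6.6,"pics/s_rack.png")
cr(b,290,195,390,270,7.5,"pics/s_block.png")
E
```

```text
(no output)
```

View pics/t_rack.png

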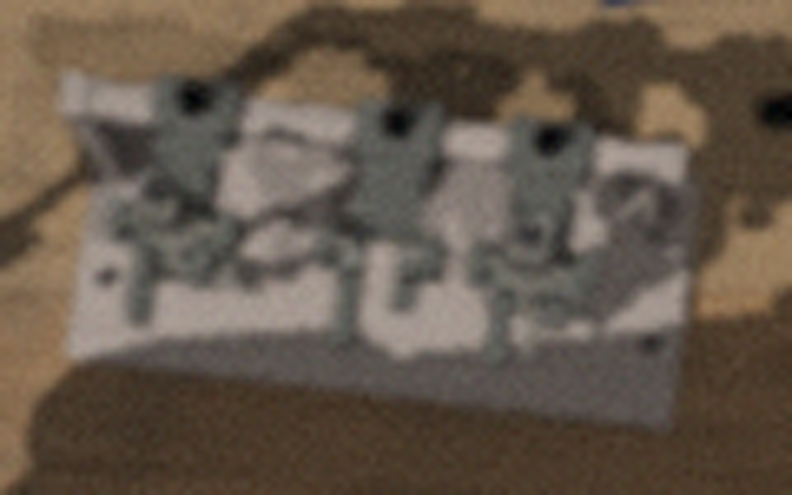

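View pics/t_block.png

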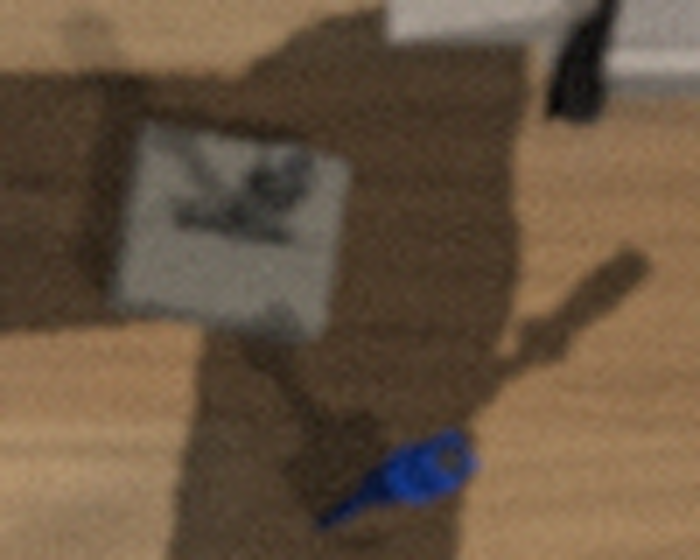

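View pics/s_rack.png

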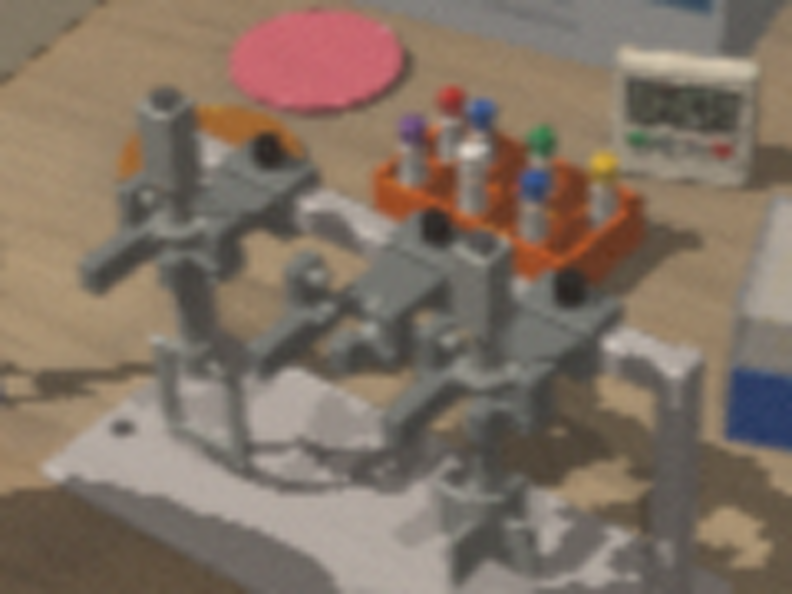

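View pics/s_block.png

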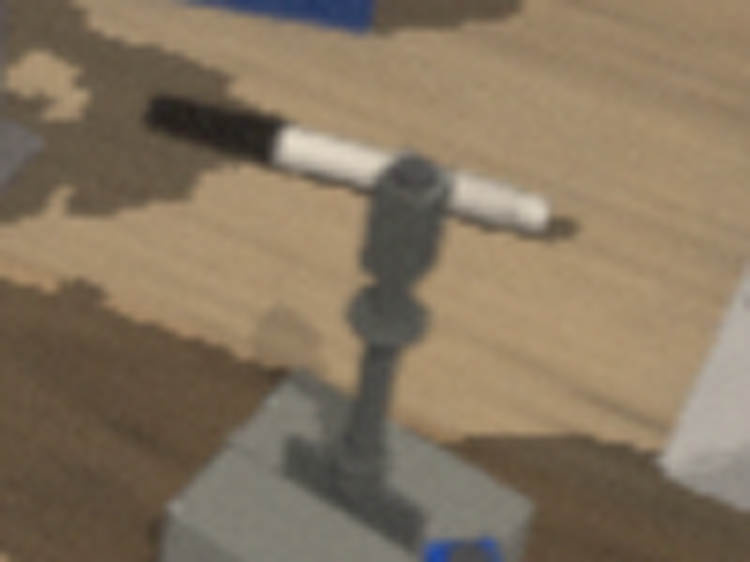

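```bash
cat > h.py <<'E'
import numpy as np,cv2
from scipy.spatial.transform import Rotation as R
from station import observe,camera,calibration
def PP(n): c=calibration(n); return c["camera_matrix"]@c["extrinsics"][:3]
def tri(p_top,p_scene):
    X=cv2.triangulatePoints(PP("top"),PP("scene"),np.float64(p_top).reshape(2,1),np.float64(p_scene).reshape(2,1))[:,0]
    return X[:3]/X[3]
def proj(n,X):
    v=PP(n)@np.append(X,1); return v[:2]/v[2]
def onz(n,p,z):
    c=calibration(n);E=np.array(c["extrinsics"]);K=np.array(c["camera_matrix"])
    d=E[:3,:3].T@(np.linalg.inv(K)@[p[0],p[1],1]); o=-E[:3,:3].T@E[:3,3]
    return o+d*(z-o[2])/d[2]
def wproj(cal,X):
    E=np.array(cal["extrinsics"]);K=np.array(cal["camera_matrix"])
    v=E[:3,:3]@np.asarray(X)+E[:3,3]; r=np.hypot(v[0],v[1]); th=np.arctan2(r,v[2])
    return np.array([K[0,2]+K[0,0]*th*v[0]/r,K[1,2]+K[1,1]*th*v[1]/r])
def wray(cal,p):
    E=np.array(cal["extrinsics"]);K=np.array(cal["camera_matrix"])
    x=(p[0]-K[0,2])/K[0,0];y=(p[1]-K[1,2])/K[1,1];th=np.hypot(x,y)
    d=np.array([x/th*np.sin(th),y/th*np.sin(th),np.cos(th)])
    return -E[:3,:3].T@E[:3,3],E[:3,:3].T@d
def wonz(cal,p,z):
    o,d=wray(cal,p); return o+d*(z-o[2])/d[2]
def Rt(s): return R.from_euler('xyz',s["tool_rot"]).as_matrix()
E
python3 - <<'E'
from h import *
np.set_printoptions(precision=4,suppress=True)
tb=lambda x,y:(300+x/7,170+y/7); sb=lambda x,y:(290+x/7.5,195+y/7.5)
tr=lambda x,y:(170+x/6.6,135+y/6.6); sr=lambda x,y:(185+x/6.6,125+y/6.6)
print("coupling top",tri(tb(287,165),sb(412,170)))
c=[onz("top",tb(*p),.042) for p in [(148,125),(350,157),(325,340),(112,303)]]
print("block corners",np.array(c),np.mean(c,0))
print("slot ends",onz("top",tb(175,215),.042),onz("top",tb(297,232),.042))
print("blue top",tri(tb(455,455),(350,269)),onz("top",tb(320,525),0.))
for n,a,b in [("anchor top",(165,190),(165,97)),("cross top",(537,230),(483,240)),("knobL",(193,98),(267,148)),("knobM",(398,122),(435,227)),("knobR",(550,140),(570,288)),("longtipM",(345,330),(262,360))]:
    print(n,tri(tr(*a),sr(*b)))
s=observe(); print(Rt(s))
E
```

```text
coupling top [ 0.4957 -0.1769  0.1792]
block corners [[ 0.5356 -0.1474  0.042 ]
 [ 0.5231 -0.2256  0.042 ]
 [ 0.4514 -0.2137  0.042 ]
 [ 0.4656 -0.132   0.042 ]] [ 0.4939 -0.1797  0.042 ]
slot ends [ 0.5001 -0.1571  0.042 ] [ 0.4935 -0.2042  0.042 ]
blue top [ 0.3942 -0.2296  0.1742] [ 0.3831 -0.2171  0.    ]
anchor top [0.5648 0.1791 0.1961]
cross top [0.5502 0.0419 0.1945]
knobL [0.6149 0.1759 0.1434]
knobM [0.6055 0.0964 0.1422]
knobR [0.5986 0.0372 0.1418]
longtipM [0.5249 0.1173 0.1305]
[[-0.0003  0.2549  0.967 ]
 [-0.0013  0.967  -0.2549]
 [-1.     -0.0014  0.    ]]
```

```bash
cat >> h.py <<'E'
def plan(target,jaw_deg=None):
    "shift (mm) in tool frame, roll deg to bring TCP to target & tool y to world angle jaw_deg"
    s=observe();M=Rt(s);d=M.T@(np.array(target)-s["tcp_pos"])*1000
    a=np.degrees(np.arctan2(M[1,1],M[0,1])); r=0
    if jaw_deg is not None: r=(a-jaw_deg+180)%360-180
    print("dx,dy,dz",np.round(d,2),"roll",round(r,2),"jaw now",round(a,2),"t",round(s["clock"],2),"F",np.round(s["contact_force"],2))
E
python3 - <<'E'
from h import *
s=observe();c=calibration("wrist");E=np.array(c["extrinsics"]);o=-E[:3,:3].T@E[:3,3]
M=Rt(s);print("cam in tool mm",M.T@(o-s["tcp_pos"])*1000, "R cam axes in tool",np.round(M.T@E[:3,:3].T,3))
plan([0.42,0.17,0.36],-6.3)
E
```

```text
cam in tool mm [-70.92998998   0.15399061 -71.08997506] R cam axes in tool [[-0.    -0.278  0.961]
 [ 1.    -0.     0.   ]
 [-0.     0.961  0.278]]
dx,dy,dz [ -56.27 -353.33  362.71] roll 81.53 jaw now 75.23 t 0.15 F [-0.47 -0.86 -0.56]
```

```bash
python3 - <<'E'
from h import *
plan([0.28,0.45,0.36],40)
E
```

```text
dx,dy,dz [ -56.6  -118.27  155.95] roll 35.23 jaw now 75.23 t 0.15 F [-0.47 -0.86 -0.56]
```

Request:
{"api": "arm_command", "payload": {
  "motion": [
    [[1,-12,-24,32,7],[1,-24,-48,64,14],[1,-36,-72,96,21],[1,-48,-96,128,28],[1,-57,-118,156,35]]
  ]
}}

```text
clock: 0.57
tcp_pos: [0.2816, 0.4483, 0.3616]
tool_rot: [1.039, 1.57, 0.164]
contact_force: [1.1, -0.4, 0.8]
opening: 0.998
```

```bash
python3 - <<'E'
from h import *
plan([0.40,0.27,0.36],9)
E
```

```text
dx,dy,dz [  1.68 -23.29 212.8 ] roll 30.82 jaw now 39.82 t 0.57 F [ 1.05 -0.38  0.82]
```

Request:
{"api": "arm_command", "payload": {
  "motion": [
    [[1,0,-5,41,6],[1,0,-10,82,12],[1,0,-15,123,18],[1,0,-20,164,24],[1,2,-23,204,31]]
  ]
}}

```text
clock: 0.98
tcp_pos: [0.3949, 0.2777, 0.3593]
tool_rot: [2.159, 1.57, 0.744]
contact_force: [0.7, 1.5, -1.1]
opening: 1.0
```

```bash
python3 - <<'E'
from h import *
plan([0.50,0.13,0.36],-6.5)
E
```

```text
dx,dy,dz [ -0.75  80.86 162.21] roll 15.44 jaw now 8.94 t 0.98 F [ 0.72  1.51 -1.11]
```

Request:
{"api": "arm_command", "payload": {
  "motion": [
    [[1,0,16,32,4],[1,0,32,64,8],[1,0,48,96,12],[1,0,64,128,15.5],[1,0,81,162,15.5]]
  ]
}}

```text
clock: 1.4
tcp_pos: [0.5007, 0.1318, 0.3588]
tool_rot: [-2.219, 1.57, 2.381]
contact_force: [1.2, 0.2, 0.5]
opening: 1.0
```

Request:
{"api": "arm_command", "payload": {
  "motion": [
    [[1,0,0,0,0],[1,0,0,0,0]]
  ]
}}

```text
clock: 1.57
tcp_pos: [0.5011, 0.1306, 0.3586]
tool_rot: [-0.178, 1.57, -1.863]
contact_force: [-0.3, -0.1, 0.8]
opening: 1.003
```

```bash
python3 - <<'E'
from h import *
import pickle
plan([0.50,0.13,0.36],-6.5)
c=calibration("wrist");im=camera("wrist");cv2.imwrite("pics/w1.png",im);pickle.dump(c,open("w1.pkl","wb"))
E
```

```text
dx,dy,dz [-1.44 -0.99  0.72] roll -0.05 jaw now -6.55 t 1.57 F [-0.29 -0.07  0.76]
```

View pics/w1.png

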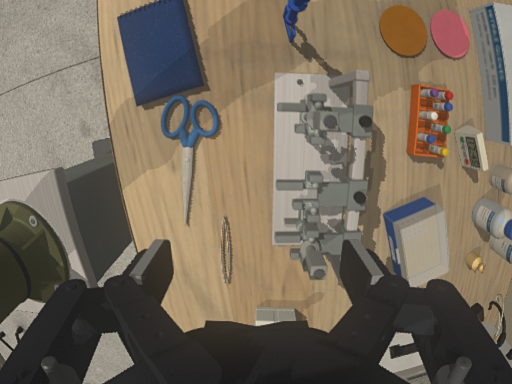

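The wrist view shows the rack lit well: anchor stirrer at ~(318,115), empty middle fork at ~(285-365, 185-200), cross stirrer at ~(315,260). I'll enlarge it next.

```bash
python3 - <<'E'
import cv2
a=cv2.imread("pics/w1.png")
def cr(im,x0,y0,x1,y1,k,n): cv2.imwrite(n,cv2.resize(im[y0:y1,x0:x1],None,fx=k,fy=k,interpolation=cv2.INTER_CUBIC))
cr(a,265,80,385,170,6.5,"pics/w1a.png")
cr(a,265,160,385,250,6.5,"pics/w1b.png")
cr(a,265,200,385,290,6.5,"pics/w1c.png")
E
```

```text
(no output)
```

View pics/w1a.png

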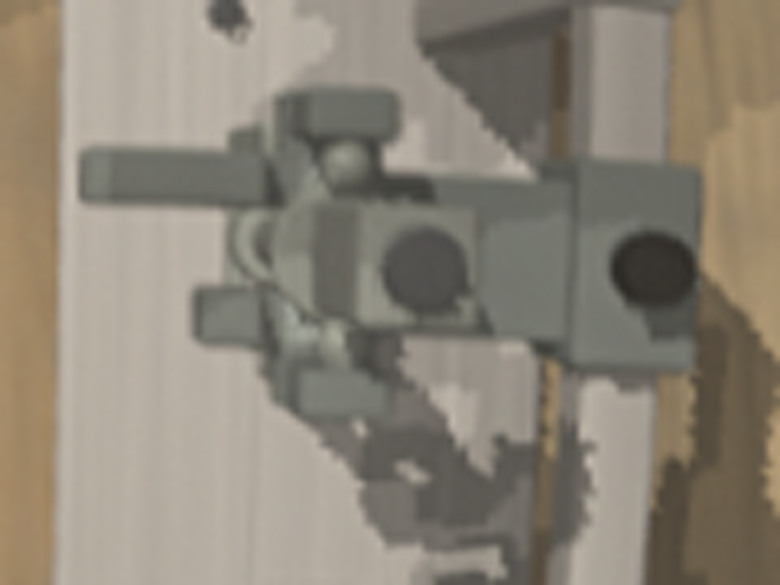

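View pics/w1b.png

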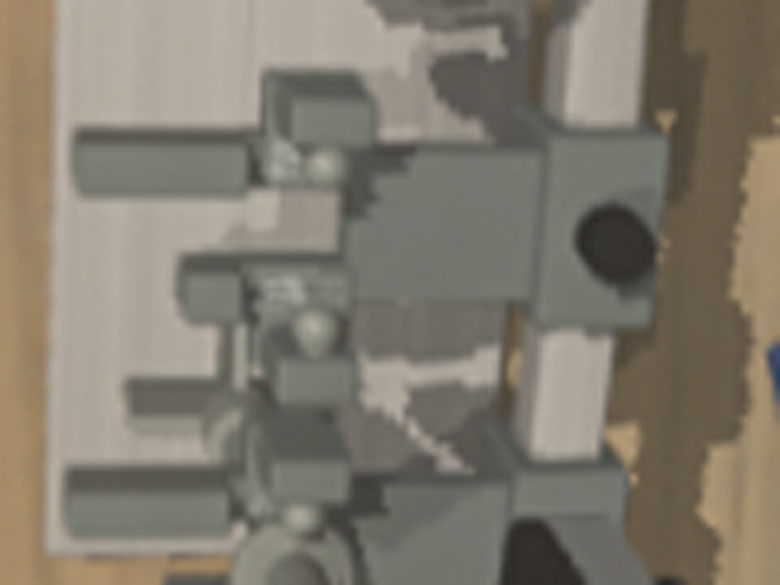

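View pics/w1c.png

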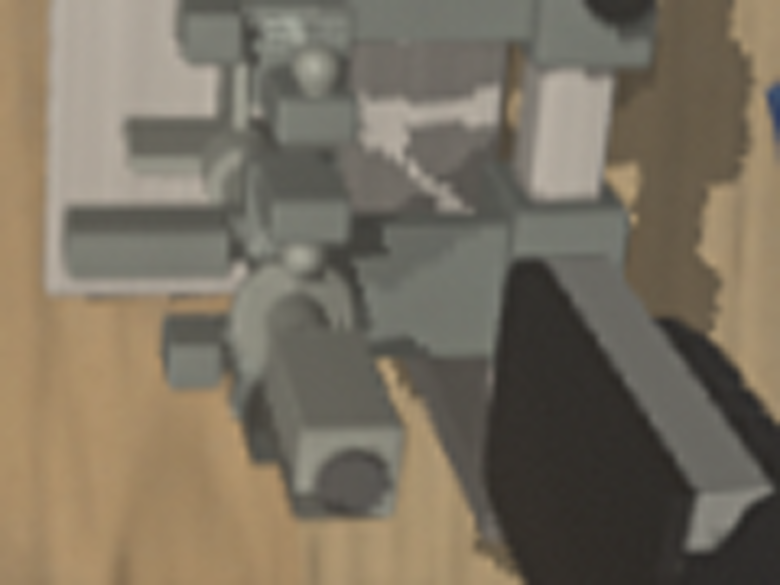

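```bash
python3 - <<'E'
from h import *
import pickle
np.set_printoptions(precision=4,suppress=True)
c=pickle.load(open("w1.pkl","rb"))
f=lambda x,y,off,z: wonz(c,(265+x/6.5,off+y/6.5),z)
A,B,C=80,160,200
pts={"A longtip out":(82,150,A,.136),"A longtip in":(82,203,A,.136),"A lip end out":(265,152,A,.136),
"A short tip in":(195,290,A,.136),"A short tip out":(195,343,A,.136),"A body clamp fl":(580,162,A,.13),
"M longtip out":(78,140,B,.136),"M longtip in":(78,195,B,.136),"M longlip end in":(247,193,B,.136),
"M short tip in":(180,268,B,.136),"M short tip out":(180,322,B,.136),
"M wall L":(345,192,B,.13),"M wall R":(347,250,B,.13),"M back L":(540,148,B,.13),"M back R":(525,302,B,.13),
"ballM L":(323,165,B,.1108+.03),"ballM R":(315,328,B,.1408),
"C longtip out":(68,222,C,.136),"C longtip in":(68,277,C,.136),"C short tip in":(165,335,C,.136),"C short tip out":(165,387,C,.136),"ballC L":(300,258,C,.1408),"ballA L":(347,160,A,.1408),"ballA R":(338,345,A,.1408)}
for k,v in pts.items(): print(k,f(*v))
E
```

```text
A longtip out [0.5301 0.2043 0.136 ]
A longtip in [0.5292 0.1962 0.136 ]
A lip end out [0.5577 0.2014 0.136 ]
A short tip in [0.5449 0.1814 0.136 ]
A short tip out [0.5441 0.1733 0.136 ]
A body clamp fl [0.6097 0.1965 0.13  ]
M longtip out [0.5214 0.1257 0.136 ]
M longtip in [0.5205 0.1168 0.136 ]
M longlip end in [0.5474 0.114  0.136 ]
M short tip in [0.5357 0.1028 0.136 ]
M short tip out [0.535  0.0936 0.136 ]
M wall L [0.5644 0.1106 0.13  ]
M wall R [0.5642 0.1006 0.13  ]
M back L [0.598  0.1144 0.13  ]
M back R [0.5947 0.0878 0.13  ]
ballM L [0.5591 0.1186 0.1408]
ballM R [0.5563 0.0917 0.1408]
C longtip out [0.5144 0.0676 0.136 ]
C longtip in [0.5134 0.0575 0.136 ]
C short tip in [0.529  0.0444 0.136 ]
C short tip out [0.5283 0.0341 0.136 ]
ballC L [0.5522 0.0583 0.1408]
ballA L [0.5692 0.1993 0.1408]
ballA R [0.5653 0.1714 0.1408]
```

```bash
python3 - <<'E'
from h import *
plan([0.485,-0.15,0.36],-9.5)
E
```

```text
dx,dy,dz [ -1.45  16.14 282.44] roll 3.13 jaw now -6.37 t 1.62 F [-0.52  0.29 -0.08]
```

Request:
{"api": "arm_command", "payload": {
  "motion": [
    [[1,0,2,40,0],[1,0,4,80,1],[1,0,6,120,2],[1,0,8,160,3],[1,0,10,200,3]]
  ]
}}

```text
clock: 2.03
tcp_pos: [0.4877, -0.0666, 0.359]
tool_rot: [-3.094, 1.57, 1.459]
contact_force: [0.6, 0.3, 0.6]
opening: 1.001
```

Request:
{"api": "arm_command", "payload": {
  "motion": [
    [[1,0,0,40,0],[1,0,1,70,0],[1,0,1,82,0],[1,0,1,82,0],[1,0,1,82,0]]
  ]
}}

```text
clock: 2.45
tcp_pos: [0.4762, -0.1468, 0.3588]
tool_rot: [-2.796, 1.57, 1.756]
contact_force: [0.0, 0.3, 0.2]
opening: 1.001
```

```bash
python3 - <<'E'
from h import *
import pickle
plan([0.485,-0.15,0.36],-9.5)
c=calibration("wrist");im=camera("wrist");cv2.imwrite("pics/w2.png",im);pickle.dump(c,open("w2.pkl","wb"))
E
```

```text
dx,dy,dz [-1.23  9.24  1.75] roll 0.28 jaw now -9.22 t 2.45 F [0.05 0.33 0.24]
```

View pics/w2.png

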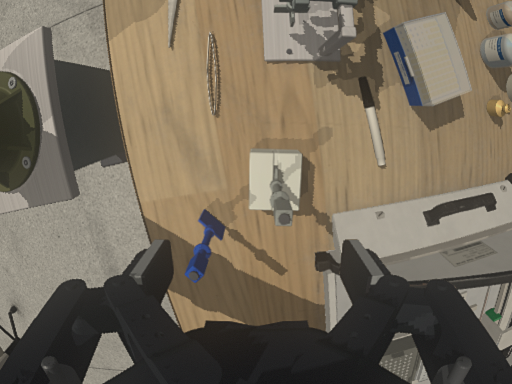

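```bash
python3 - <<'E'
import cv2
a=cv2.imread("pics/w2.png")
def cr(im,x0,y0,x1,y1,k,n): cv2.imwrite(n,cv2.resize(im[y0:y1,x0:x1],None,fx=k,fy=k,interpolation=cv2.INTER_CUBIC))
cr(a,235,140,335,240,6,"pics/w2a.png")
from h import *
import pickle
np.set_printoptions(precision=4,suppress=True)
c=pickle.load(open("w2.pkl","rb"))
for n,w,s in [("lidcorner",(333,215),(387,253)),("blacktip",(317,262),None)]:
    for z in (0,.05,.1,.15): print(n,z,wonz(c,w,z))
    if s:
        for z in (0,.05,.1,.15): print(" scene",z,onz("scene",s,z))
for z in (0,.05,.1,.15): print("top",z,onz("top",(357,176),z))
E
```

```text
lidcorner 0 [ 0.5808 -0.2548  0.    ]
lidcorner 0.05 [ 0.5699 -0.2341  0.05  ]
lidcorner 0.1 [ 0.559  -0.2134  0.1   ]
lidcorner 0.15 [ 0.5481 -0.1927  0.15  ]
 scene 0 [ 0.6112 -0.2598  0.    ]
 scene 0.05 [ 0.5664 -0.2627  0.05  ]
 scene 0.1 [ 0.5215 -0.2656  0.1   ]
 scene 0.15 [ 0.4767 -0.2684  0.15  ]
blacktip 0 [ 0.5481 -0.3345  0.    ]
blacktip 0.05 [ 0.541  -0.3045  0.05  ]
blacktip 0.1 [ 0.5339 -0.2746  0.1   ]
blacktip 0.15 [ 0.5268 -0.2446  0.15  ]
top 0 [ 0.5778 -0.255   0.    ]
top 0.05 [ 0.5672 -0.2446  0.05  ]
top 0.1 [ 0.5565 -0.2342  0.1   ]
top 0.15 [ 0.5458 -0.2238  0.15  ]
```

View pics/w2a.png

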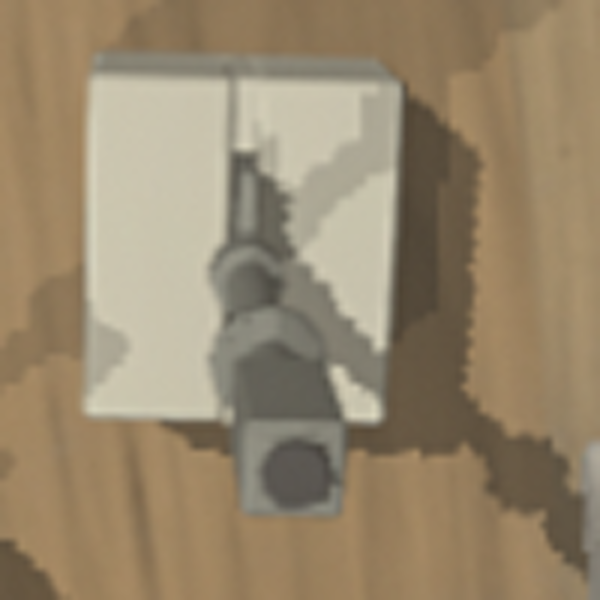

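```bash
python3 - <<'E'
from h import *
import pickle
from scipy.optimize import least_squares
np.set_printoptions(precision=4,suppress=True)
c=pickle.load(open("w2.pkl","rb"))
g=lambda x,y:(235+x/6,140+y/6)
w=g(291,468)
def res(X): return np.r_[proj("top",X)-(341,193.6),proj("scene",X)-(345,217.9),wproj(c,X)-w]
r=least_squares(res,[.49,-.18,.17]);print("top centre",r.x,r.fun)
for z in (.170,.176,.18): print(z,wonz(c,w,z))
bl=[wonz(c,g(*p),.042) for p in [(97,75),(403,80),(382,420),(85,414)]]
print(np.array(bl),np.mean(bl,0))
ang=lambda a,b:np.degrees(np.arctan2(b[1]-a[1],b[0]-a[0]))
print("edges",ang(bl[0],bl[1]),ang(bl[3],bl[2]),ang(bl[3],bl[0])-90,ang(bl[2],bl[1])-90)
cp=[wonz(c,g(*p),.176) for p in [(235,420),(347,420),(342,515),(245,515)]]
print(np.array(cp),np.mean(cp,0));print("edges",ang(cp[0],cp[1]),ang(cp[3],cp[2]),ang(cp[3],cp[0])-90,ang(cp[2],cp[1])-90)
print("slot",wonz(c,g(237,75),.042),wonz(c,g(237,160),.042))
E
```

```text
top centre [ 0.4961 -0.1765  0.1776] [-0.4801  0.0098  0.0528  0.0869  0.0389  0.1481]
0.17 [ 0.4963 -0.1793  0.17  ]
0.176 [ 0.4961 -0.177   0.176 ]
0.18 [ 0.496  -0.1754  0.18  ]
[[ 0.4714 -0.132   0.042 ]
 [ 0.5379 -0.1435  0.042 ]
 [ 0.5234 -0.2215  0.042 ]
 [ 0.4557 -0.2089  0.042 ]] [ 0.4971 -0.1765  0.042 ]
edges -9.802619907201052 -10.568345017691515 -11.475352140184498 -10.517454210065551
[[ 0.4888 -0.1679  0.176 ]
 [ 0.5056 -0.1707  0.176 ]
 [ 0.5029 -0.186   0.176 ]
 [ 0.4881 -0.1835  0.176 ]] [ 0.4963 -0.177   0.176 ]
edges -9.424549421730081 -9.635705592101248 -2.4056209498601078 -9.731553952957128
slot [ 0.5017 -0.1368  0.042 ] [ 0.4989 -0.1557  0.042 ]
```

```bash
python3 - <<'E'
from h import *
plan([0.4964,-0.177,0.213],-10)
E
```

```text
dx,dy,dz [145.68  24.65  27.67] roll 0.88 jaw now -9.12 t 2.5 F [-0.62  0.48 -0.31]
```

Request:
{"api": "arm_command", "payload": {
  "motion": [
    [[1,20,12,14,1],[1,50,25,28,1],[1,70,25,28,1],[1,70,25,28,1],[1,70,25,28,1]]
  ]
}}

```text
clock: 2.92
tcp_pos: [0.4964, -0.1774, 0.2883]
tool_rot: [-1.953, 1.568, 2.583]
contact_force: [0.1, 0.2, 0.7]
opening: 1.001
```

```bash
python3 - <<'E'
from h import *
import pickle
plan([0.4964,-0.177,0.213],-10)
c=calibration("wrist");im=camera("wrist");cv2.imwrite("pics/w3.png",im);pickle.dump(c,open("w3.pkl","wb"))
print(wproj(c,[.4964,-.177,.176]))
E
```

```text
dx,dy,dz [75.25  0.11 -0.32] roll -0.11 jaw now -10.11 t 2.92 F [0.09 0.24 0.69]
[257.15273246 218.11398907]
```

View pics/w3.png

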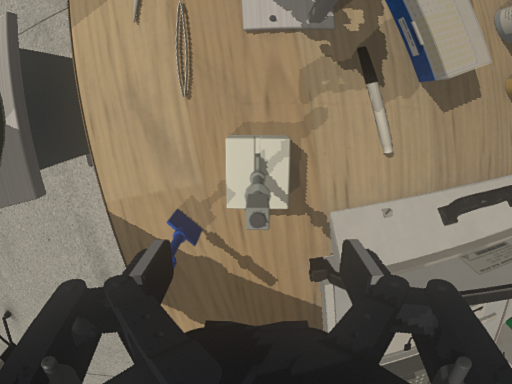

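The coupling top is at ~(258,219) and the prediction was (257,218). They agree, so I'll descend.

Request:
{"api": "arm_command", "payload": {
  "motion": [
    [[1,20,0,0,0],[1,40,0,0,0],[1,60,0,0,0],[1,75,0,0,0],[1,75,0,0,0]]
  ]
}}

```text
clock: 3.38
tcp_pos: [0.4961, -0.1781, 0.2131]
tool_rot: [-2.087, 1.569, 2.448]
contact_force: [-0.4, 0.7, 0.6]
opening: 1.0
```

Request:
{"api": "arm_command", "payload": {
  "motion": [
    [[0.5,0,0,0,0],[0.3,0,0,0,0],[0.1,0,0,0,0],[0.1,0,0,0,0],[0.1,0,0,0,0]]
  ]
}}

```text
clock: 3.8
tcp_pos: [0.4966, -0.1798, 0.2148]
tool_rot: [1.537, 1.569, -0.213]
contact_force: [-0.8, -0.2, 0.1]
opening: 0.298
```

Request:
{"api": "arm_command", "payload": {
  "motion": [
    [[0,0,0,0,0],[0,0,0,0,0],[0,0,0,0,0],[0,0,0,0,0],[0,0,0,0,0]]
  ]
}}

```text
clock: 4.22
tcp_pos: [0.4965, -0.1798, 0.2146]
tool_rot: [1.654, 1.57, -0.097]
contact_force: [0.1, 0.4, 5.1]
opening: 0.176
```

```bash
python3 - <<'E'
from h import *
import pickle
plan([0.4964,-0.177,0.213],-10)
s=observe();print(s["opening"],s["ft_torque"])
im=camera("wrist");cv2.imwrite("pics/w4.png",im)
E
```

```text
dx,dy,dz [ 1.6  -0.59 -2.78] roll -0.28 jaw now -10.28 t 4.22 F [0.11 0.43 5.13]
0.17617881665785173 [0.19432385 0.30272122 0.02255827]
```

View pics/w4.png

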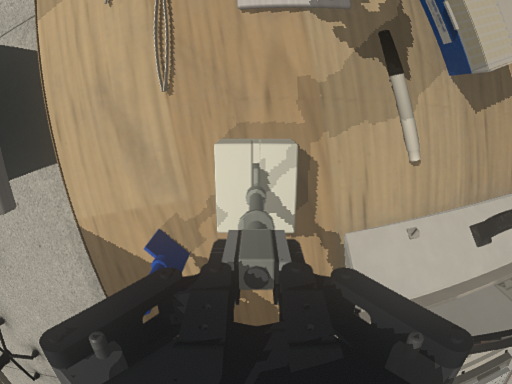

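Request:
{"api": "arm_command", "payload": {
  "motion": [
    [[0,-4,0,0,0],[0,-8,0,0,0],[0,-12,0,0,0],[0,-16,0,0,0],[0,-20,0,0,0]]
  ]
}}

```text
clock: 4.68
tcp_pos: [0.4963, -0.1797, 0.2343]
tool_rot: [1.028, 1.571, -0.722]
contact_force: [0.9, 0.7, -1.0]
opening: 0.178
```

```bash
python3 - <<'E'
from h import *
plan([0.4964,-0.177,0.213],-10)
s=observe();print(s["opening"],s["ft_torque"],s["tcp_pos"])
E
```

```text
dx,dy,dz [21.35 -0.37 -2.7 ] roll -0.27 jaw now -10.27 t 4.68 F [ 0.88  0.68 -0.98]
0.17775958841563852 [-0.03582963 -0.00041351 -0.03022337] [ 0.49627865 -0.17971892  0.23434934]
```

Request:
{"api": "arm_command", "payload": {
  "motion": [
    [[0,-15,0,0,0],[0,-30,0,0,0],[0,-50,0,0,0],[0,-66,0,0,0],[0,-66,0,0,0]]
  ]
}}

```text
clock: 5.1
tcp_pos: [0.4973, -0.1804, 0.3031]
tool_rot: [1.444, 1.565, -0.306]
contact_force: [1.8, -0.6, -1.8]
opening: 0.177
```

```bash
python3 - <<'E'
from h import *
import pickle
plan([0.445,-0.06,0.30],-6.5)
s=observe();print(s["opening"],s["ft_torque"],s["tcp_pos"])
c=calibration("wrist");im=camera("wrist");cv2.imwrite("pics/w5.png",im);pickle.dump((c,s),open("w5.pkl","wb"))
cv2.imwrite("pics/w5a.png",cv2.resize(im[150:310,180:340],None,fx=4,fy=4,interpolation=cv2.INTER_CUBIC))
M=Rt(s);
# predicted: axis points with no offset
for d,n in [(54-17,"top"),(54+17,"coupling bot"),(54+35,"collar top"),(54+43,"collar bot"),(54+149,"blade bottom")]:
    X=s["tcp_pos"]+M@[d/1000,0,0]; print(n,wproj(c,X))
E
```

```text
dx,dy,dz [   2.69  -72.98 -109.17] roll -3.78 jaw now -10.28 t 5.1 F [ 1.81 -0.59 -1.77]
0.17731058465919908 [-0.0323938  -0.01968565 -0.01793146] [ 0.49730224 -0.18043904  0.30314771]
top [257.18019379 281.46298315]
coupling bot [256.98851245 246.42702428]
collar top [256.91219714 232.76447741]
collar bot [256.88245291 227.48128812]
blade bottom [256.63304985 184.05461245]
```

View pics/w5a.png

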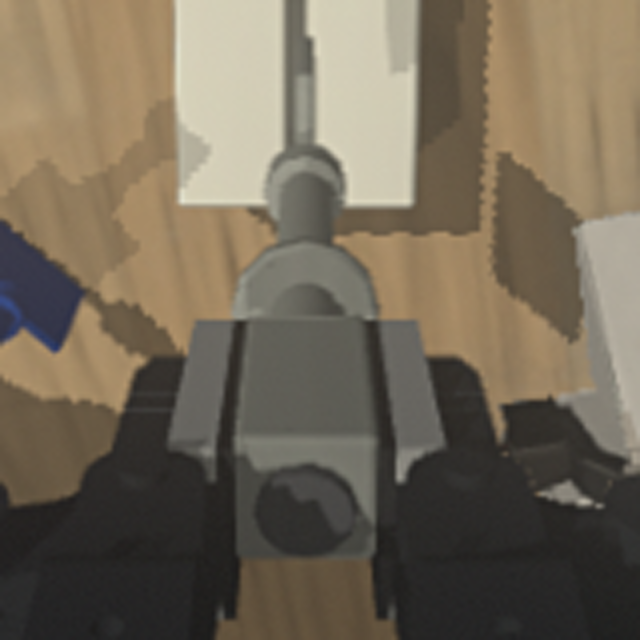

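```bash
python3 - <<'E'
from h import *
import pickle
from scipy.optimize import least_squares
np.set_printoptions(precision=3,suppress=True)
c,s=pickle.load(open("w5.pkl","rb"));M=Rt(s)
q=lambda x,y:np.array((180+x/4,150+y/4))
# points in stirrer local tool axes: (x along down from coupling centre, y, z)
P=[((-17,-8,-8),q(237,437)),((-17,8,-8),q(378,437)),((-17,-8,8),q(240,557)),((-17,8,8),q(375,555)),((17,-8,-8),q(243,320)),((17,8,-8),q(371,320))]
def res(p,full=True):
    out=[]
    for l,m in P:
        out.append(wproj(c,s["tcp_pos"]+M@(np.array(l)+[54+p[0],p[1],p[2]])/1000)-m)
    return np.ravel(out)
r=least_squares(res,[0,0,0]);print(r.x,r.fun)
p=r.x
for d in (43,93,103,149):
    print(d,wproj(c,s["tcp_pos"]+M@np.array([54+d+p[0],p[1],p[2]])/1000))
im=cv2.imread("pics/w5.png");cv2.imwrite("pics/w5b.png",cv2.resize(im[80:240,180:340],None,fx=4,fy=4,interpolation=cv2.INTER_CUBIC))
E
```

```text
[ 8.568 -0.111  1.952] [-0.332  0.355  0.367  0.345 -0.206 -0.288  0.16   0.199  1.466 -0.371
 -1.449 -0.374]
43 [256.677 225.098]
93 [256.579 201.259]
103 [256.564 197.585]
149 [256.506 183.795]
```

View pics/w5b.png

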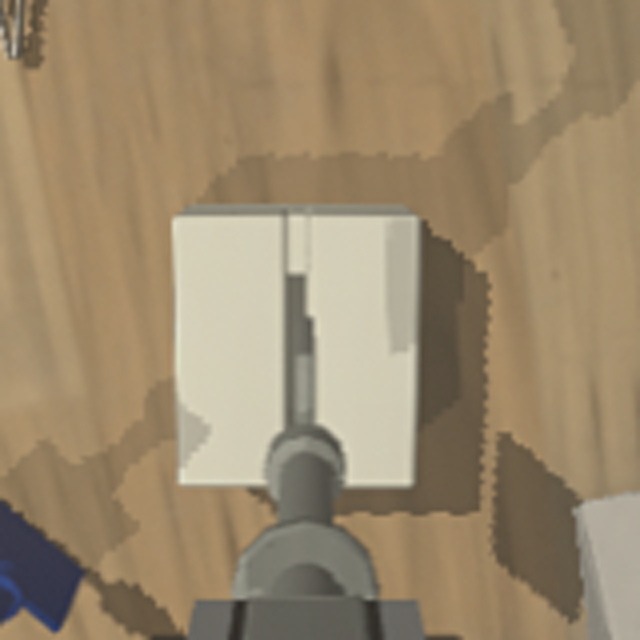

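Request:
{"api": "arm_command", "payload": {
  "motion": [
    [[0,0,-20,-20,-1],[0,1,-40,-50,-2],[0,2,-60,-80,-3],[0,3,-73,-109,-4],[0,3,-73,-109,-4]]
  ]
}}

```text
clock: 5.57
tcp_pos: [0.4416, -0.0534, 0.2955]
tool_rot: [-2.236, 1.565, 2.375]
contact_force: [-0.0, -0.0, -0.4]
opening: 0.177
```

```bash
python3 - <<'E'
from h import *
plan([0.455,0.114,0.30],-6.5)
E
```

```text
dx,dy,dz [  -3.91   -3.68 -167.87] roll 0.69 jaw now -5.81 t 5.57 F [-0.03 -0.04 -0.44]
```

Request:
{"api": "arm_command", "payload": {
  "motion": [
    [[0,-2,-1,-35,0.5],[0,-3,-2,-75,0.7],[0,-4,-3,-115,0.7],[0,-4,-4,-150,0.7],[0,-4,-4,-168,0.7]]
  ]
}}

```text
clock: 5.98
tcp_pos: [0.4578, 0.1128, 0.2999]
tool_rot: [-2.305, 1.569, 2.29]
contact_force: [0.7, 0.8, -1.2]
opening: 0.177
```

Request:
{"api": "arm_command", "payload": {
  "motion": [
    [[0,0,0,0,0],[0,0,0,0,0]]
  ]
}}

```text
clock: 6.15
tcp_pos: [0.4579, 0.1089, 0.2999]
tool_rot: [-1.05, 1.569, -2.74]
contact_force: [0.2, 0.1, -1.0]
opening: 0.176
```

```bash
python3 - <<'E'
from h import *
import pickle
plan([0.455,0.114,0.30],-6.5)
s=observe();print(s["tcp_pos"],Rt(s))
c=calibration("wrist");im=camera("wrist");pickle.dump((c,s),open("w6.pkl","wb"))
cv2.imwrite("pics/w6.png",im)
a=camera("top");b=camera("scene");cv2.imwrite("pics/t6.png",a);cv2.imwrite("pics/s6.png",b)
cv2.imwrite("pics/t6c.png",cv2.resize(a[130:220,170:290],None,fx=6.5,fy=6.5,interpolation=cv2.INTER_CUBIC))
cv2.imwrite("pics/s6c.png",cv2.resize(b[110:230,170:310],None,fx=5,fy=5,interpolation=cv2.INTER_CUBIC))
E
```

```text
dx,dy,dz [-0.12 -3.49 -4.76] roll -0.31 jaw now -6.81 t 6.15 F [ 0.17  0.14 -1.04]
[0.45790194 0.10885889 0.29987759] [[-1.68057669e-03  9.92936185e-01 -1.18637722e-01]
 [-7.13615284e-04 -1.18639050e-01 -9.92937192e-01]
 [-9.99998333e-01 -1.58404540e-03  9.07956460e-04]]
```

View pics/w6.png

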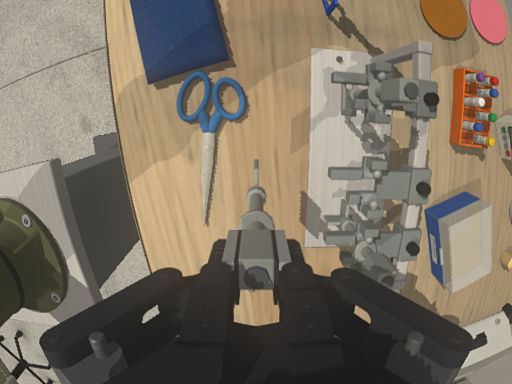

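View pics/t6c.png

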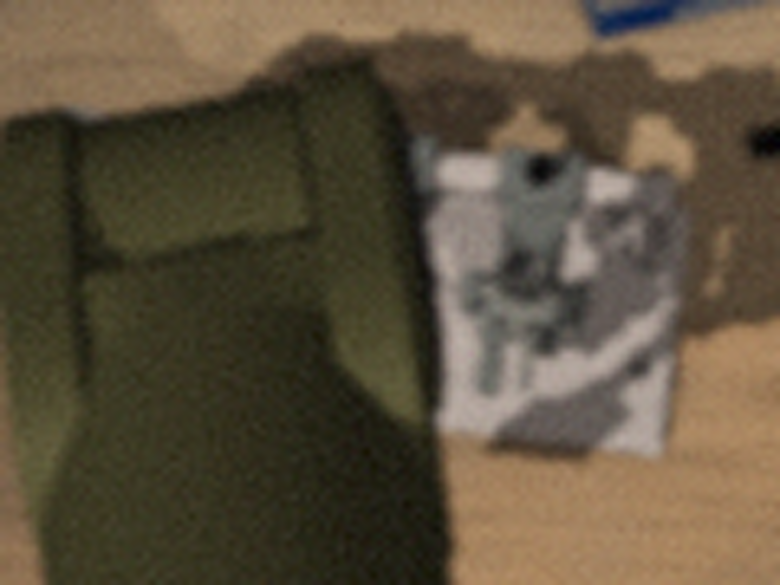

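View pics/s6c.png

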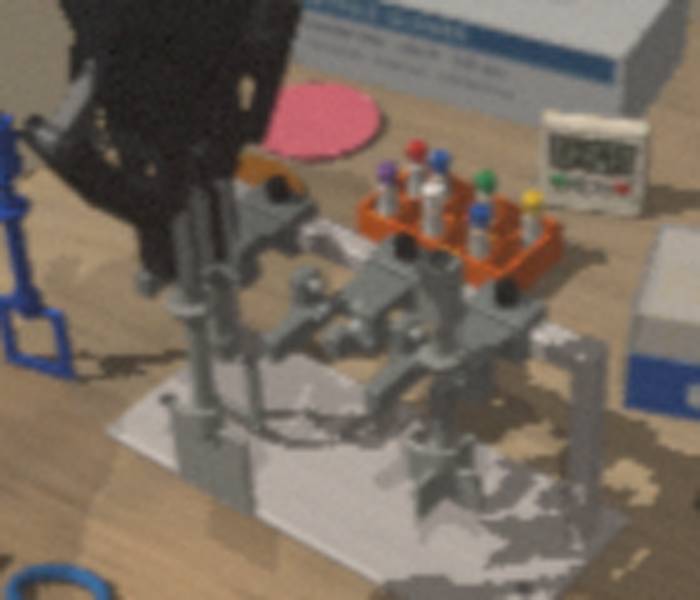

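```bash
python3 - <<'E'
from h import *
import pickle
np.set_printoptions(precision=1,suppress=True)
c,s=pickle.load(open("w6.pkl","rb"));M=Rt(s)
for p in [(1.6,0,-2.8),(1.6,0,0),(5,0,0)]:
  for n,l in [("blade -y",(149,0,22)),("blade +y",(149,0,-22)),("collar mid",(39,0,0)),("couplbot+",(17,-8,0)),("blade top mid",(103,0,0))]:
    X=s["tcp_pos"]+M@(np.array(l)+np.array([54,0,0])+p)/1000
    q=proj("scene",X);print(p,n,(q-[170,110])*5, "wrist",wproj(c,X))
E
python3 -c "
import cv2
im=cv2.imread('pics/w6.png');cv2.imwrite('pics/w6c.png',cv2.resize(im[140:300,190:330],None,fx=4.2,fy=4.2,interpolation=cv2.INTER_CUBIC))
im=cv2.imread('pics/s6.png');cv2.imwrite('pics/s6d.png',cv2.resize(im[140:220,190:250],None,fx=8,fy=7.5,interpolation=cv2.INTER_CUBIC))"
```

```text
(1.6, 0, -2.8) blade -y [249.1 516. ] wrist [256.6 202.8]
(1.6, 0, -2.8) blade +y [175.6 475.4] wrist [256.6 158.1]
(1.6, 0, -2.8) collar mid [187.8 304.8] wrist [256.9 224.8]
(1.6, 0, -2.8) couplbot+ [168.9 272.4] wrist [241.9 240.5]
(1.6, 0, -2.8) blade top mid [202.3 419.7] wrist [256.7 194.6]
(1.6, 0, 0) blade -y [253.9 518.6] wrist [256.6 205.5]
(1.6, 0, 0) blade +y [180.2 477.9] wrist [256.6 161. ]
(1.6, 0, 0) collar mid [192.8 307.3] wrist [256.9 229.1]
(1.6, 0, 0) couplbot+ [174.  274.9] wrist [242.  245.2]
(1.6, 0, 0) blade top mid [207.2 422.3] wrist [256.7 197.9]
(5, 0, 0) blade -y [254.4 524. ] wrist [256.6 204.4]
(5, 0, 0) blade +y [181.  483.3] wrist [256.6 160.4]
(5, 0, 0) collar mid [193.6 313.7] wrist [256.8 226.9]
(5, 0, 0) couplbot+ [174.9 281.6] wrist [242.3 242.4]
(5, 0, 0) blade top mid [207.9 428. ] wrist [256.7 196.7]
```

View pics/w6c.png

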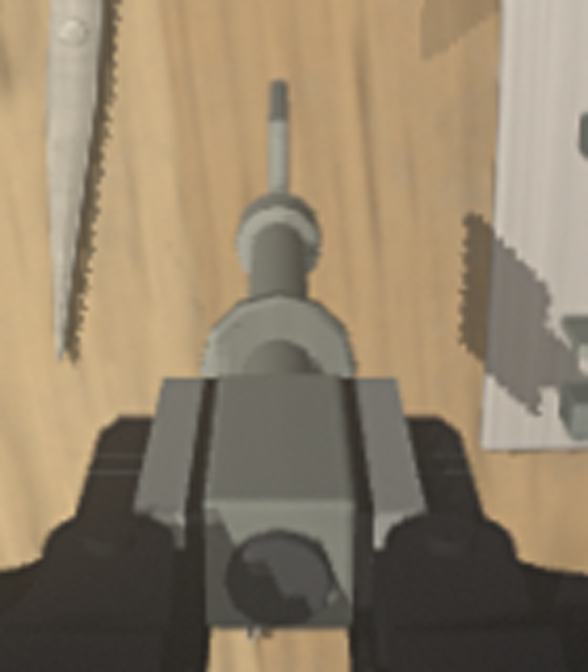

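View pics/s6d.png

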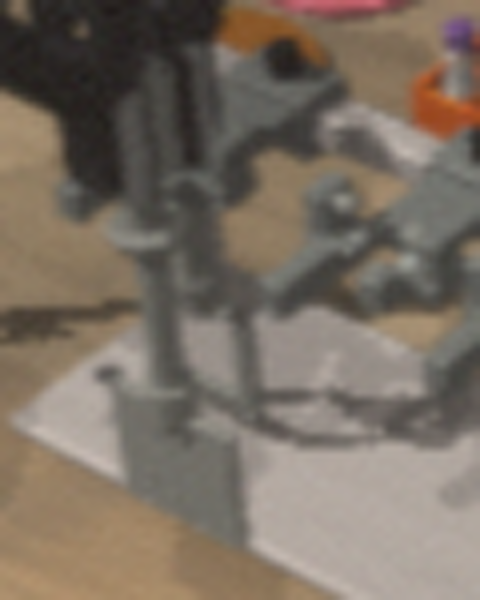

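Request:
{"api": "arm_command", "payload": {
  "motion": [
    [[0,15,0,-2,-0.3],[0,30,5,-4,-0.3],[0,46,10,-4,-0.3],[0,46,20,-4,-0.3],[0,46,25,-4,-0.3]]
  ]
}}

```text
clock: 6.72
tcp_pos: [0.4845, 0.1076, 0.2547]
tool_rot: [-0.547, 1.57, -2.236]
contact_force: [0.8, 0.3, -1.1]
opening: 0.178
```

```bash
cat >> h.py <<'E'
def rk():
    s=observe();x,y,z=s["tcp_pos"];F=np.array(s["contact_force"]);U=np.array([.9936,-.1132,0]);V=np.array([.1132,.9936,0]);M=Rt(s)
    print("t %.2f u %.2f v %.2f z %.2f mm jaw %.2f Fu %.1f Fv %.1f Fz %.1f op %.3f T %s"%(s["clock"],U@s["tcp_pos"]*1e3,V@s["tcp_pos"]*1e3,z*1e3,np.degrees(np.arctan2(M[1,1],M[0,1])),U@F,V@F,F[2],s["opening"],np.round(s["ft_torque"],2)))
E
python3 -c "
from h import *
rk()"
```

```text
t 6.72 u 469.24 v 161.71 z 254.71 mm jaw -6.79 Fu 0.7 Fv 0.4 Fz -1.1 op 0.178 T [-0.   -0.07 -0.06]
```

Request:
{"api": "arm_command", "payload": {
  "motion": [
    [[0,1,10,-1,0],[0,1,20,-2,0],[0,1,30,-2,0],[0,1,38,-2,0],[0,1,43,-2,0]]
  ]
}}

```text
clock: 7.13
tcp_pos: [0.528, 0.1056, 0.2542]
tool_rot: [1.614, 1.57, -0.074]
contact_force: [0.2, 0.6, -1.0]
opening: 0.175
```

Request:
{"api": "arm_command", "payload": {
  "motion": [
    [[0,0,0,0,0],[0,0,0,0,0]]
  ]
}}

```text
clock: 7.3
tcp_pos: [0.5265, 0.1058, 0.2538]
tool_rot: [-1.09, 1.57, -2.778]
contact_force: [-0.0, -0.2, -0.8]
opening: 0.174
```

```bash
python3 - <<'E'
from h import *
import pickle
rk()
c=calibration("wrist");im=camera("wrist");s=observe();pickle.dump((c,s),open("w7.pkl","wb"))
cv2.imwrite("pics/w7.png",im)
cv2.imwrite("pics/w7c.png",cv2.resize(im[130:290,190:350],None,fx=4.5,fy=3.75,interpolation=cv2.INTER_CUBIC))
E
```

```text
t 7.30 u 511.17 v 164.72 z 253.78 mm jaw -6.69 Fu -0.0 Fv -0.2 Fz -0.8 op 0.174 T [ 0.01 -0.02  0.06]
```

View pics/w7c.png

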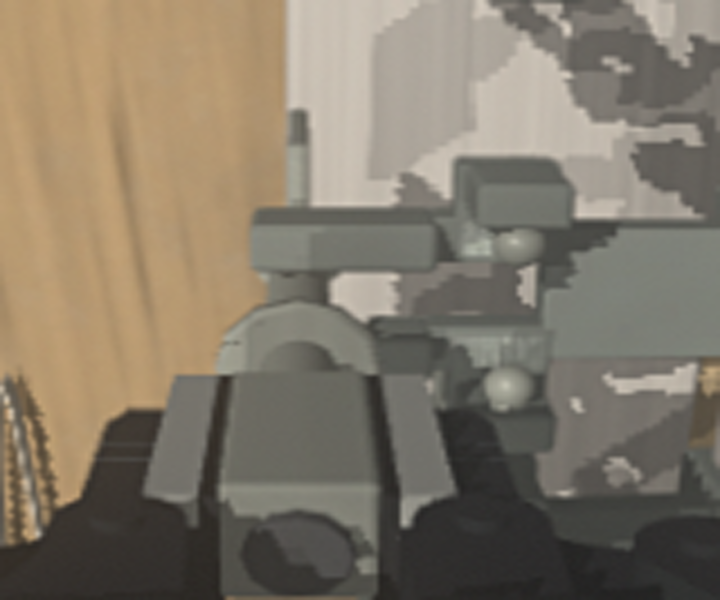

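The shaft (cols 268-328) now stands beside the long prong (tip at col 255) and in front of the short prong (tip ~370). Next I'll feel left.

Request:
{"api": "arm_command", "payload": {
  "motion": [
    [[0,0,0,-1,0],[0,0,0,-2,0],[0,0,0,-3,0],[0,0,0,-3,0]]
  ]
}}

```text
clock: 7.68
tcp_pos: [0.5264, 0.1082, 0.2539]
tool_rot: [-0.446, 1.569, -2.134]
contact_force: [-1.6, -2.8, 1.4]
opening: 0.181
```

```bash
python3 -c "
from h import *
rk()"
```

```text
t 7.68 u 510.78 v 167.09 z 253.92 mm jaw -6.69 Fu -1.2 Fv -3.0 Fz 1.4 op 0.181 T [-0.93  0.38 -0.02]
```

Request:
{"api": "arm_command", "payload": {
  "motion": [
    [[0,0,0,-1,0],[0,0,0,-1,0]]
  ]
}}

```text
clock: 7.85
tcp_pos: [0.5265, 0.1085, 0.2539]
tool_rot: [-0.392, 1.568, -2.08]
contact_force: [-2.9, -5.5, 2.4]
opening: 0.179
```

```bash
python3 -c "
from h import *
rk()"
```

```text
t 7.85 u 510.84 v 167.42 z 253.90 mm jaw -6.73 Fu -2.3 Fv -5.8 Fz 2.4 op 0.179 T [-1.55  0.58  0.02]
```

Request:
{"api": "arm_command", "payload": {
  "motion": [
    [[0,0,0,-1,0],[0,0,0,-1,0]]
  ]
}}

```text
clock: 8.02
tcp_pos: [0.5266, 0.1091, 0.2539]
tool_rot: [-0.337, 1.568, -2.026]
contact_force: [-2.3, -6.6, 1.4]
opening: 0.177
```

```bash
python3 -c "
from h import *
rk()"
```

```text
t 8.02 u 510.90 v 168.03 z 253.86 mm jaw -6.74 Fu -1.5 Fv -6.8 Fz 1.4 op 0.177 T [-1.73  0.58  0.01]
```

Request:
{"api": "arm_command", "payload": {
  "motion": [
    [[0,0,0,2,0],[0,0,4,2.2,0],[0,0,8,2.2,0],[0,0,12,2.2,0],[0,0,12,2.2,0]]
  ]
}}

```text
clock: 8.43
tcp_pos: [0.5396, 0.107, 0.2537]
tool_rot: [0.679, 1.57, -1.009]
contact_force: [-0.0, -3.0, -1.9]
opening: 0.174
```

```bash
python3 -c "
from h import *
rk()"
```

```text
t 8.43 u 524.07 v 167.37 z 253.68 mm jaw -6.69 Fu 0.3 Fv -3.0 Fz -1.9 op 0.174 T [-0.94  0.08 -0.05]
```

Request:
{"api": "arm_command", "payload": {
  "motion": [
    [[0,0,4,0.5,0],[0,0,8,0.5,0],[0,0,12,0.7,0],[0,0,14,0.8,0],[0,0,14,0.8,0]]
  ]
}}

```text
clock: 8.85
tcp_pos: [0.5535, 0.1051, 0.2539]
tool_rot: [1.917, 1.569, 0.23]
contact_force: [-0.2, -2.4, -1.9]
opening: 0.18
```

```bash
python3 - <<'E'
from h import *
import pickle
rk()
c=calibration("wrist");im=camera("wrist");s=observe();pickle.dump((c,s),open("w8.pkl","wb"))
cv2.imwrite("pics/w8.png",im)
cv2.imwrite("pics/w8c.png",cv2.resize(im[130:290,190:350],None,fx=4.5,fy=3.75,interpolation=cv2.INTER_CUBIC))
E
```

```text
t 8.85 u 538.06 v 167.07 z 253.95 mm jaw -6.67 Fu 0.0 Fv -2.4 Fz -1.9 op 0.180 T [-0.48 -0.16 -0.04]
```

View pics/w8c.png

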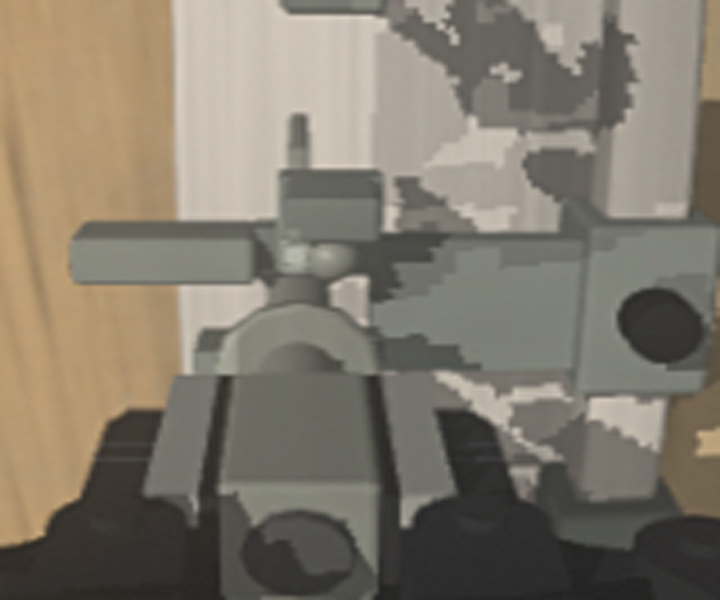

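The shaft is in the slot, and the wall (col ~372) is still ahead. Next I'll feel for the wall.

Request:
{"api": "arm_command", "payload": {
  "motion": [
    [[0,0,1,1,0],[0,0,2,1.2,0],[0,0,3,1.2,0],[0,0,4,1.2,0],[0,0,4,1.2,0]]
  ]
}}

```text
clock: 9.32
tcp_pos: [0.5566, 0.1035, 0.254]
tool_rot: [2.432, 1.57, 0.745]
contact_force: [0.5, 0.2, -1.2]
opening: 0.18
```

```bash
python3 -c "
from h import *
rk()"
```

```text
t 9.32 u 541.32 v 165.81 z 253.95 mm jaw -6.66 Fu 0.5 Fv 0.3 Fz -1.2 op 0.180 T [ 0.02 -0.    0.01]
```

Request:
{"api": "arm_command", "payload": {
  "motion": [
    [[0,0,1,0,0],[0,0,1,0,0]]
  ]
}}

```text
clock: 9.48
tcp_pos: [0.5575, 0.1032, 0.2539]
tool_rot: [2.125, 1.571, 0.438]
contact_force: [-0.3, -0.0, -0.4]
opening: 0.177
```

```bash
python3 -c "
from h import *
rk()"
```

```text
t 9.48 u 542.26 v 165.62 z 253.89 mm jaw -6.67 Fu -0.3 Fv -0.1 Fz -0.4 op 0.177 T [-0.05 -0.01  0.02]
```

Request:
{"api": "arm_command", "payload": {
  "motion": [
    [[0,0,1,0,0],[0,0,1,0,0]]
  ]
}}

```text
clock: 9.65
tcp_pos: [0.5585, 0.103, 0.2539]
tool_rot: [1.508, 1.571, -0.179]
contact_force: [0.4, -0.5, -0.1]
opening: 0.178
```

```bash
python3 -c "
from h import *
rk()"
```

```text
t 9.65 u 543.29 v 165.56 z 253.88 mm jaw -6.67 Fu 0.5 Fv -0.4 Fz -0.1 op 0.178 T [-0.02 -0.01  0.08]
```

Request:
{"api": "arm_command", "payload": {
  "motion": [
    [[0,0,1,0,0],[0,0,1,0,0]]
  ]
}}

```text
clock: 9.82
tcp_pos: [0.5594, 0.1029, 0.2539]
tool_rot: [-1.321, 1.571, -3.008]
contact_force: [-0.3, 0.4, -1.6]
opening: 0.175
```

```bash
python3 -c "
from h import *
rk()"
```

```text
t 9.82 u 544.22 v 165.53 z 253.86 mm jaw -6.68 Fu -0.3 Fv 0.4 Fz -1.6 op 0.175 T [-0.03 -0.04  0.03]
```

Request:
{"api": "arm_command", "payload": {
  "motion": [
    [[0,0,1,0,0],[0,0,1,0,0]]
  ]
}}

```text
clock: 9.98
tcp_pos: [0.5599, 0.1028, 0.2537]
tool_rot: [-1.466, 1.569, 3.13]
contact_force: [-2.2, 0.7, -0.2]
opening: 0.179
```

```bash
python3 -c "
from h import *
rk()"
```

```text
t 9.98 u 544.67 v 165.56 z 253.72 mm jaw -6.67 Fu -2.3 Fv 0.4 Fz -0.2 op 0.179 T [0.08 0.59 0.01]
```

Request:
{"api": "arm_command", "payload": {
  "motion": [
    [[0,0,-1,0.5,0],[0,0,-1.8,1,0],[0,0,-1.8,1,0]]
  ]
}}

```text
clock: 10.23
tcp_pos: [0.5585, 0.1018, 0.254]
tool_rot: [1.596, 1.57, -0.092]
contact_force: [-0.1, -0.1, -1.1]
opening: 0.18
```

```bash
python3 -c "
from h import *
rk()"
```

```text
t 10.23 u 543.43 v 164.42 z 253.97 mm jaw -6.68 Fu -0.1 Fv -0.1 Fz -1.1 op 0.180 T [ 0.02 -0.01  0.04]
```

Request:
{"api": "arm_command", "payload": {
  "motion": [
    [[0,0,0,0.8,0],[0,0,0,0.8,0]]
  ]
}}

```text
clock: 10.4
tcp_pos: [0.5585, 0.1016, 0.254]
tool_rot: [2.601, 1.57, 0.914]
contact_force: [0.2, 1.2, 0.2]
opening: 0.177
```

```bash
python3 -c "
from h import *
rk()"
```

```text
t 10.40 u 543.45 v 164.15 z 253.98 mm jaw -6.66 Fu 0.0 Fv 1.2 Fz 0.2 op 0.177 T [ 0.45 -0.07  0.02]
```

Request:
{"api": "arm_command", "payload": {
  "motion": [
    [[0,0,0,0.8,0],[0,0,0,0.8,0]]
  ]
}}

```text
clock: 10.57
tcp_pos: [0.5585, 0.1012, 0.254]
tool_rot: [2.767, 1.569, 1.08]
contact_force: [0.7, 3.4, -1.2]
opening: 0.176
```

```bash
python3 -c "
from h import *
rk()"
```

```text
t 10.57 u 543.45 v 163.79 z 254.01 mm jaw -6.64 Fu 0.3 Fv 3.4 Fz -1.2 op 0.176 T [ 0.98 -0.2   0.01]
```

Request:
{"api": "arm_command", "payload": {
  "motion": [
    [[0,0,-0.2,-1.5,0],[0,0,-0.2,-2.6,0],[0,0,-0.2,-2.6,0]]
  ]
}}

```text
clock: 10.82
tcp_pos: [0.5583, 0.1027, 0.2538]
tool_rot: [-0.324, 1.57, -2.012]
contact_force: [0.8, 1.0, -0.9]
opening: 0.178
```

```bash
python3 -c "
from h import *
rk()"
```

```text
t 10.82 u 543.09 v 165.20 z 253.78 mm jaw -6.68 Fu 0.7 Fv 1.1 Fz -0.9 op 0.178 T [0.03 0.   0.03]
```

Request:
{"api": "arm_command", "payload": {
  "motion": [
    [[0,3,0,0,0],[0,6,0,0,0],[0,9,0,0,0],[0,11,0,0,0],[0,11,0,0,0]]
  ]
}}

```text
clock: 11.23
tcp_pos: [0.5581, 0.1029, 0.2422]
tool_rot: [-1.114, 1.57, -2.801]
contact_force: [0.6, -0.7, -1.3]
opening: 0.176
```

```bash
python3 -c "
from h import *
rk()"
```

```text
t 11.23 u 542.88 v 165.37 z 242.19 mm jaw -6.68 Fu 0.7 Fv -0.6 Fz -1.3 op 0.176 T [-0.02 -0.    0.01]
```

Request:
{"api": "arm_command", "payload": {
  "motion": [
    [[0,1,0,0,0],[0,2,0,0,0],[0,2,0,0,0]]
  ]
}}

```text
clock: 11.48
tcp_pos: [0.5584, 0.103, 0.2407]
tool_rot: [-0.956, 1.571, -2.643]
contact_force: [-0.1, -0.1, -0.9]
opening: 0.178
```

```bash
python3 -c "
from h import *
rk()"
```

```text
t 11.48 u 543.13 v 165.53 z 240.75 mm jaw -6.67 Fu -0.1 Fv -0.1 Fz -0.9 op 0.178 T [-0.03 -0.01 -0.03]
```

Request:
{"api": "arm_command", "payload": {
  "motion": [
    [[0,1,0,0,0],[0,2,0,0,0],[0,2,0,0,0]]
  ]
}}

```text
clock: 11.73
tcp_pos: [0.5583, 0.103, 0.2387]
tool_rot: [-1.173, 1.571, -2.861]
contact_force: [-0.0, 0.5, -1.7]
opening: 0.179
```

```bash
python3 -c "
from h import *
rk()"
```

```text
t 11.73 u 543.07 v 165.53 z 238.71 mm jaw -6.67 Fu -0.1 Fv 0.4 Fz -1.7 op 0.179 T [ 0.01 -0.01 -0.  ]
```

Request:
{"api": "arm_command", "payload": {
  "motion": [
    [[0,1,0,0,0],[0,1,0,0,0]]
  ]
}}

```text
clock: 11.9
tcp_pos: [0.5584, 0.1029, 0.2378]
tool_rot: [0.731, 1.571, -0.957]
contact_force: [0.4, 0.4, -0.8]
opening: 0.178
```

```bash
python3 -c "
from h import *
rk()"
```

```text
t 11.90 u 543.18 v 165.46 z 237.82 mm jaw -6.67 Fu 0.3 Fv 0.4 Fz -0.8 op 0.178 T [-0.04  0.   -0.12]
```

Request:
{"api": "arm_command", "payload": {
  "motion": [
    [[0,1,0,0,0],[0,1,0,0,0]]
  ]
}}

```text
clock: 12.07
tcp_pos: [0.5585, 0.1029, 0.237]
tool_rot: [1.516, 1.57, -0.172]
contact_force: [0.6, -0.4, -0.1]
opening: 0.178
```

```bash
python3 -c "
from h import *
rk()"
```

```text
t 12.07 u 543.30 v 165.48 z 236.95 mm jaw -6.68 Fu 0.7 Fv -0.3 Fz -0.1 op 0.178 T [-0.09 -0.1   0.02]
```

Request:
{"api": "arm_command", "payload": {
  "motion": [
    [[0,1,0,0,0],[0,1,0,0,0]]
  ]
}}

```text
clock: 12.23
tcp_pos: [0.5584, 0.1029, 0.2358]
tool_rot: [1.276, 1.571, -0.411]
contact_force: [0.5, -0.1, -2.0]
opening: 0.175
```

```bash
python3 -c "
from h import *
rk()"
```

```text
t 12.23 u 543.22 v 165.49 z 235.81 mm jaw -6.68 Fu 0.5 Fv -0.0 Fz -2.0 op 0.175 T [-0.07 -0.11 -0.06]
```

Request:
{"api": "arm_command", "payload": {
  "motion": [
    [[0,1,0,0,0],[0,1,0,0,0]]
  ]
}}

```text
clock: 12.4
tcp_pos: [0.5582, 0.103, 0.2347]
tool_rot: [-1.4, 1.57, -3.087]
contact_force: [0.1, -0.0, 0.2]
opening: 0.171
```

```bash
python3 -c "
from h import *
rk()"
```

```text
t 12.40 u 543.01 v 165.56 z 234.72 mm jaw -6.67 Fu 0.1 Fv -0.0 Fz 0.2 op 0.171 T [-0.04  0.07 -0.07]
```

Request:
{"api": "arm_command", "payload": {
  "motion": [
    [[0,1,0,0,0],[0,1,0,0,0]]
  ]
}}

```text
clock: 12.57
tcp_pos: [0.5582, 0.103, 0.2336]
tool_rot: [-1.146, 1.57, -2.833]
contact_force: [-0.5, -0.4, -0.6]
opening: 0.177
```

```bash
python3 - <<'E'
from h import *
import pickle
rk()
im=camera("wrist");cv2.imwrite("pics/w9.png",im)
cv2.imwrite("pics/w9c.png",cv2.resize(im[130:290,190:350],None,fx=4.5,fy=3.75,interpolation=cv2.INTER_CUBIC))
b=camera("scene")
cv2.imwrite("pics/s9c.png",cv2.resize(b[110:230,170:310],None,fx=5,fy=5,interpolation=cv2.INTER_CUBIC))
E
```

```text
t 12.57 u 543.02 v 165.53 z 233.59 mm jaw -6.67 Fu -0.4 Fv -0.5 Fz -0.6 op 0.177 T [-0.07 -0.03  0.01]
```

View pics/w9c.png

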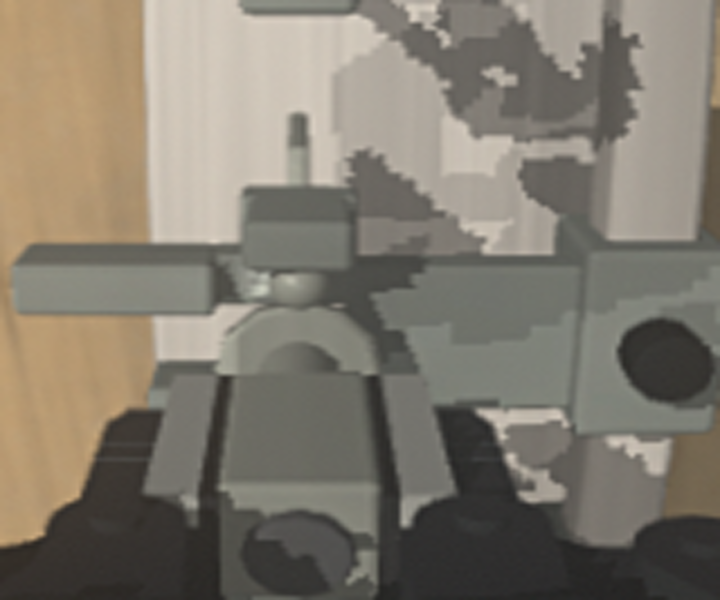

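View pics/s9c.png

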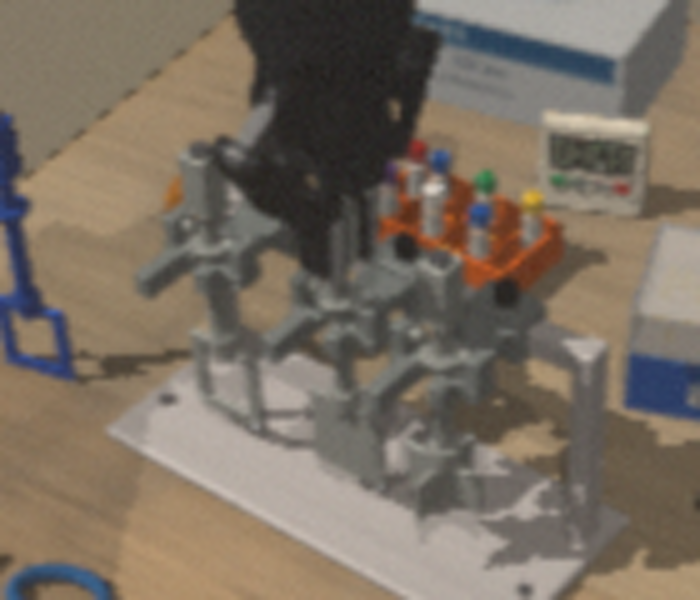

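Ball (col ~298) and collar (col ~300) are aligned and the collar is just above the balls. I'll keep going down gently.

Request:
{"api": "arm_command", "payload": {
  "motion": [
    [[0,1,0,0,0],[0,1,0,0,0]]
  ]
}}

```text
clock: 12.83
tcp_pos: [0.5583, 0.103, 0.2326]
tool_rot: [-1.052, 1.57, -2.74]
contact_force: [1.0, -0.0, -3.8]
opening: 0.174
```

```bash
python3 -c "
from h import *
rk()"
```

```text
t 12.83 u 543.03 v 165.52 z 232.56 mm jaw -6.67 Fu 1.0 Fv 0.1 Fz -3.8 op 0.174 T [-0.09 -0.11  0.01]
```

Request:
{"api": "arm_command", "payload": {
  "motion": [
    [[0,1,0,0,0],[0,1,0,0,0]]
  ]
}}

```text
clock: 13.0
tcp_pos: [0.5582, 0.103, 0.2315]
tool_rot: [-1.082, 1.57, -2.769]
contact_force: [0.8, 0.2, -4.5]
opening: 0.173
```

```bash
python3 -c "
from h import *
rk()"
```

```text
t 13.00 u 543.01 v 165.54 z 231.52 mm jaw -6.67 Fu 0.8 Fv 0.3 Fz -4.5 op 0.173 T [-0.09 -0.18 -0.05]
```

Request:
{"api": "arm_command", "payload": {
  "motion": [
    [[0,1,0,0,0],[0,1,0,0,0]]
  ]
}}

```text
clock: 13.17
tcp_pos: [0.5582, 0.103, 0.2305]
tool_rot: [-1.095, 1.57, -2.783]
contact_force: [0.5, -0.9, -4.0]
opening: 0.181
```

```bash
python3 -c "
from h import *
rk()"
```

```text
t 13.17 u 543.01 v 165.51 z 230.53 mm jaw -6.67 Fu 0.6 Fv -0.9 Fz -4.0 op 0.181 T [-0.1  -0.06  0.08]
```

```bash
python3 - <<'E'
from h import *
import pickle
rk()
im=camera("wrist");cv2.imwrite("pics/w10.png",im)
cv2.imwrite("pics/w10c.png",cv2.resize(im[170:260,220:310],None,fx=7,fy=6.5,interpolation=cv2.INTER_CUBIC))
b=camera("scene");cv2.imwrite("pics/s10.png",b)
cv2.imwrite("pics/s10c.png",cv2.resize(b[130:215,200:300],None,fx=7.5,fy=7,interpolation=cv2.INTER_CUBIC))
rk()
E
```

```text
t 13.17 u 543.01 v 165.51 z 230.53 mm jaw -6.67 Fu 0.6 Fv -0.9 Fz -4.0 op 0.181 T [-0.1  -0.06  0.08]
t 13.27 u 543.01 v 165.53 z 230.58 mm jaw -6.67 Fu 0.5 Fv -0.4 Fz -3.8 op 0.181 T [-0.05 -0.08  0.03]
```

View pics/w10c.png

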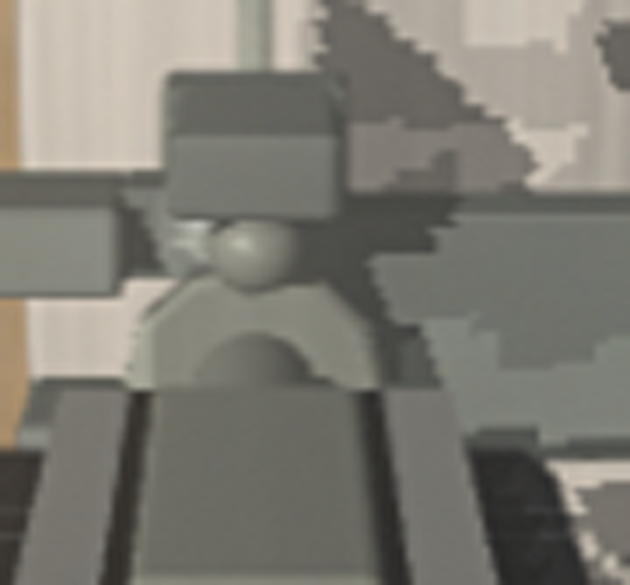

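View pics/s10c.png

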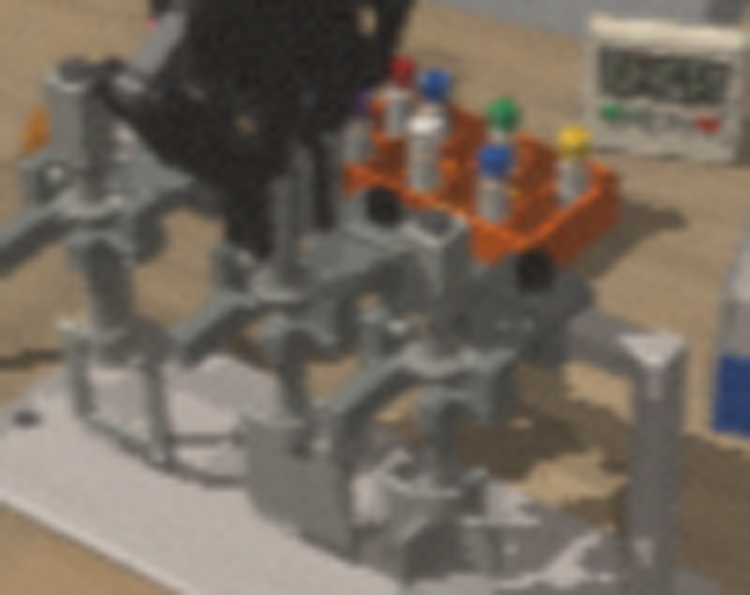

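The ball now overlaps the top edge of the collar, so the collar is passing or past the balls. I'll press on to the seat.

Request:
{"api": "arm_command", "payload": {
  "motion": [
    [[0,1,0,0,0],[0,1,0,0,0]]
  ]
}}

```text
clock: 13.43
tcp_pos: [0.5584, 0.103, 0.2298]
tool_rot: [-0.474, 1.571, -2.161]
contact_force: [-0.6, -0.2, -3.0]
opening: 0.175
```

```bash
python3 -c "
from h import *
rk()"
```

```text
t 13.43 u 543.14 v 165.56 z 229.80 mm jaw -6.67 Fu -0.6 Fv -0.3 Fz -3.0 op 0.175 T [-0.07  0.05 -0.05]
```

Request:
{"api": "arm_command", "payload": {
  "motion": [
    [[0,1,0,0,0],[0,1,0,0,0]]
  ]
}}

```text
clock: 13.6
tcp_pos: [0.5584, 0.1031, 0.2289]
tool_rot: [2.106, 1.571, 0.419]
contact_force: [0.0, -0.0, -0.9]
opening: 0.18
```

```bash
python3 -c "
from h import *
rk()"
```

```text
t 13.60 u 543.20 v 165.61 z 228.90 mm jaw -6.67 Fu 0.0 Fv -0.0 Fz -0.9 op 0.180 T [-0.06  0.03 -0.05]
```

Request:
{"api": "arm_command", "payload": {
  "motion": [
    [[0,1,0,0,0],[0,1,0,0,0]]
  ]
}}

```text
clock: 13.77
tcp_pos: [0.5586, 0.103, 0.2285]
tool_rot: [2.112, 1.57, 0.424]
contact_force: [-1.1, -0.5, 3.7]
opening: 0.18
```

```bash
python3 -c "
from h import *
rk()"
```

```text
t 13.77 u 543.33 v 165.61 z 228.55 mm jaw -6.67 Fu -1.1 Fv -0.6 Fz 3.7 op 0.180 T [-0.06  0.31  0.  ]
```

Request:
{"api": "arm_command", "payload": {
  "motion": [
    [[0,1,0,0,0],[0,1,0,0,0],[0,1,0,0,0]]
  ]
}}

```text
clock: 14.02
tcp_pos: [0.5586, 0.103, 0.2284]
tool_rot: [2.147, 1.569, 0.46]
contact_force: [-3.4, -0.1, 11.2]
opening: 0.178
```

```bash
python3 - <<'E'
from h import *
rk()
im=camera("wrist");cv2.imwrite("pics/w11.png",im)
cv2.imwrite("pics/w11c.png",cv2.resize(im[170:260,220:310],None,fx=7,fy=6.5,interpolation=cv2.INTER_CUBIC))
b=camera("scene");cv2.imwrite("pics/s11.png",b)
cv2.imwrite("pics/s11c.png",cv2.resize(b[130:215,200:300],None,fx=7.5,fy=7,interpolation=cv2.INTER_CUBIC))
E
```

```text
t 14.02 u 543.34 v 165.58 z 228.37 mm jaw -6.68 Fu -3.4 Fv -0.4 Fz 11.2 op 0.178 T [-0.07  0.83  0.03]
```

View pics/w11c.png

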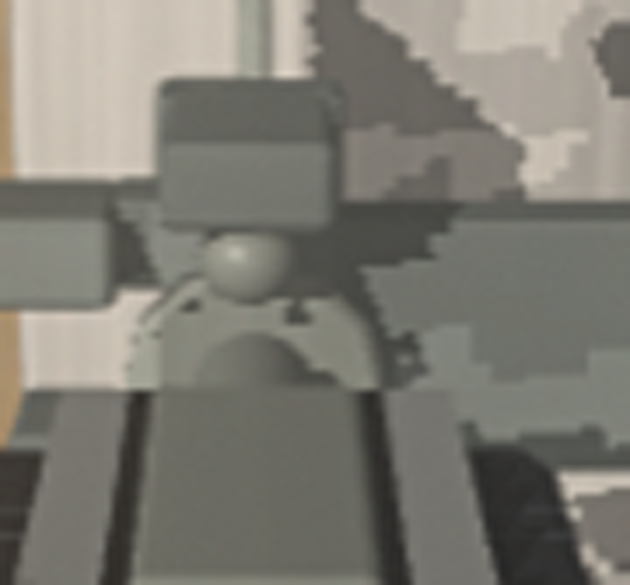

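View pics/s11c.png

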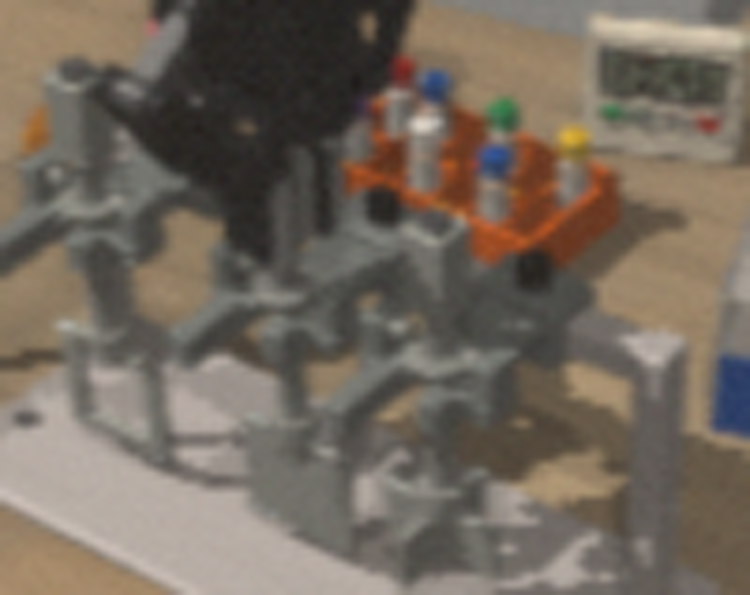

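Request:
{"api": "arm_command", "payload": {
  "motion": [
    [[0,-1.5,0,0,0],[0,-1.8,0,0,0],[0,-1.8,0,0,0]]
  ]
}}

```text
clock: 14.37
tcp_pos: [0.5585, 0.103, 0.2287]
tool_rot: [1.698, 1.571, 0.01]
contact_force: [0.1, -0.1, -1.5]
opening: 0.174
```

```bash
python3 -c "
from h import *
rk()"
```

```text
t 14.37 u 543.22 v 165.58 z 228.68 mm jaw -6.67 Fu 0.1 Fv -0.1 Fz -1.5 op 0.174 T [ 0.03 -0.08  0.03]
```

Request:
{"api": "arm_command", "payload": {
  "motion": [
    [[0.3,0,0,0,0],[0.5,0,0,0,0],[0.5,0,0,0,0],[0.6,0,0,0,0],[0.6,0,0,0,0]]
  ]
}}

```text
clock: 14.78
tcp_pos: [0.5584, 0.103, 0.2286]
tool_rot: [-0.663, 1.571, -2.351]
contact_force: [-0.3, 0.4, -0.8]
opening: 0.602
```

```bash
python3 - <<'E'
from h import *
rk()
im=camera("wrist");cv2.imwrite("pics/w12.png",im)
b=camera("scene");cv2.imwrite("pics/s12.png",b)
cv2.imwrite("pics/s12c.png",cv2.resize(b[130:215,200:300],None,fx=7.5,fy=7,interpolation=cv2.INTER_CUBIC))
E
```

```text
t 14.78 u 543.16 v 165.55 z 228.62 mm jaw -6.67 Fu -0.3 Fv 0.4 Fz -0.8 op 0.602 T [0.01 0.02 0.06]
```

View pics/w12.png

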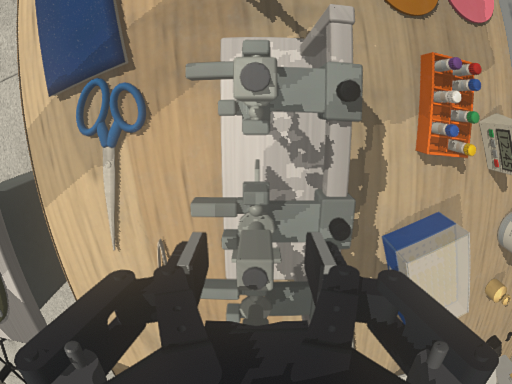

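Released: the fingers are clear on both sides and the coupling is at ~(256,275). I'll retreat straight up.

Request:
{"api": "arm_command", "payload": {
  "motion": [
    [[0.6,-8,0,0,0],[0.6,-20,0,0,0],[0.6,-40,0,0,0],[0.6,-65,0,0,0],[0.6,-90,0,0,0]]
  ]
}}

```text
clock: 15.3
tcp_pos: [0.5581, 0.1029, 0.32]
tool_rot: [-1.007, 1.57, -2.694]
contact_force: [0.3, 0.7, 0.5]
opening: 0.603
```

Request:
{"api": "arm_command", "payload": {
  "motion": [
    [[0.6,-20,-30,-10,0],[0.6,-40,-60,-20,0],[0.6,-50,-60,-20,0],[0.6,-50,-60,-20,0],[0.6,-50,-60,-20,0]]
  ]
}}

```text
clock: 15.72
tcp_pos: [0.5014, 0.1297, 0.3695]
tool_rot: [1.915, 1.569, 0.227]
contact_force: [-0.6, -0.1, -0.4]
opening: 0.601
```

```bash
python3 - <<'E'
from h import *
import pickle
rk()
c=calibration("wrist");im=camera("wrist");s=observe();pickle.dump((c,s),open("w13.pkl","wb"))
cv2.imwrite("pics/w13.png",im)
b=camera("scene");cv2.imwrite("pics/s13.png",b)
cv2.imwrite("pics/s13c.png",cv2.resize(b[130:215,200:300],None,fx=7.5,fy=7,interpolation=cv2.INTER_CUBIC))
E
```

```text
t 15.72 u 483.50 v 185.61 z 369.53 mm jaw -6.66 Fu -0.5 Fv -0.1 Fz -0.4 op 0.601 T [-0.05  0.03 -0.  ]
```

View pics/w13.png

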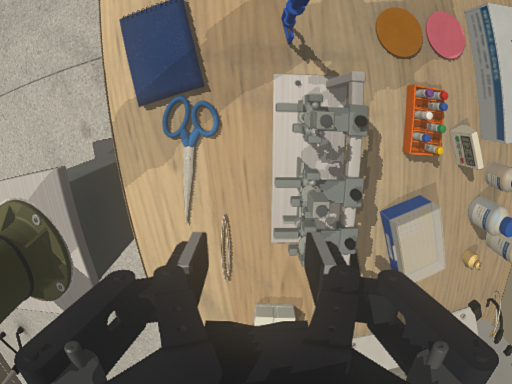

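View pics/s13c.png

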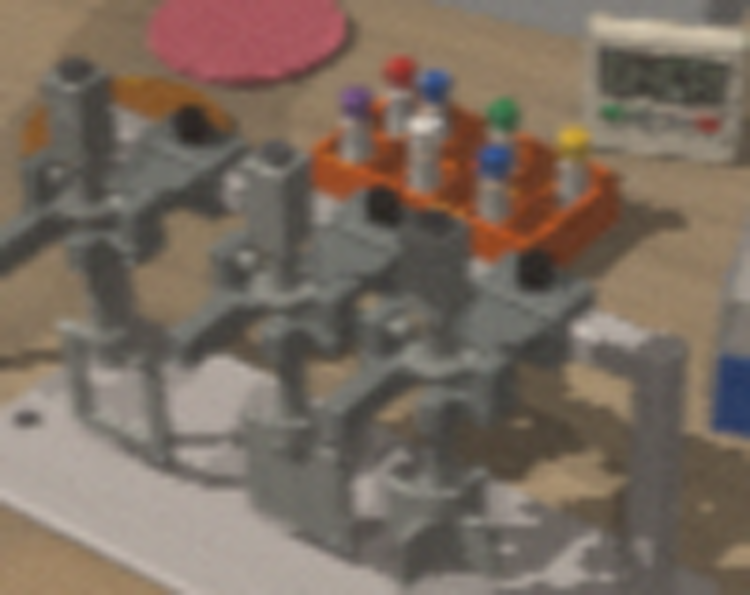

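```bash
python3 - <<'E'
from h import *
im=cv2.imread("pics/w13.png")
cv2.imwrite("pics/w13c.png",cv2.resize(im[85:275,265:380],None,fx=6,fy=3.1,interpolation=cv2.INTER_CUBIC))
cv2.imwrite("pics/w13d.png",cv2.resize(im[165:265,265:375],None,fx=7,fy=6,interpolation=cv2.INTER_CUBIC))
E
```

```text
(no output)
```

View pics/w13d.png

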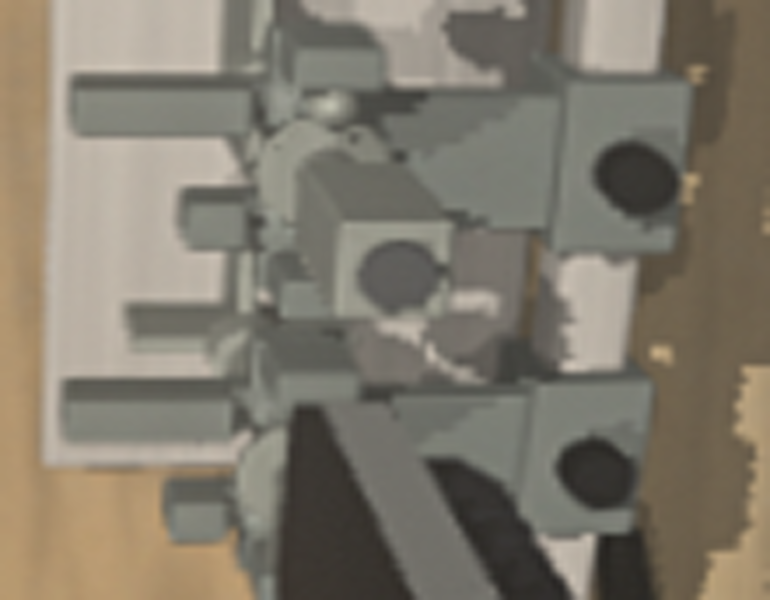

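```bash
python3 - <<'E'
from h import *
import pickle
from scipy.optimize import least_squares
c,s=pickle.load(open("w13.pkl","rb"))
w=(265+395/7,165+270/6); sc=(200+278/7.5,130+153/7)
r=least_squares(lambda X:np.r_[wproj(c,X)-w,proj("scene",X)-sc],[.55,.1,.19]);print(r.x,r.fun)
sc2=(200+75/7.5,130+68/7);print(proj("scene",[.5648,.1791,.190]),sc2)
from station import sign_off
E
```

```text
[0.55812366 0.10516455 0.19091548] [ 0.18299369  0.13045268 -0.47609819  0.2783843 ]
[211.22146253 141.7159766 ] (210.0, 139.71428571428572)
```

```bash
python3 -c "
from station import sign_off
print(sign_off())"
```

```text
the job is handed in; nothing more can be done
None
```

The paddle stirrer now hangs on the middle hook, seated and released with its blade facing the front, and the job is handed in at about 16 s on the robot's clock.

**How it went:** I gripped the coupling, lifted the stirrer clear of the block and brought the shaft in from the front. I felt along the long prong with at most about 7 N sideways, then found the right side of the slot and the back wall with about 2–3 N. I centred the shaft and pressed down in 1 mm steps until it was seated. I then eased off, let go and backed straight up.

**Last checks:**
- **Height:** The press stopped dead at the expected height, at about 11 N with no further movement. Measured afterwards, the coupling's top is at 0.191 m, against 0.190 m expected.
- **Balls:** They lie over the collar's upper edge.
- **Facing:** The coupling's edges look parallel to the hook, so the blade is square to the front as far as I can see.
- **Neighbours and bystanders:** The two neighbouring stirrers and the tweezers look unmoved. I did not look at the pen again after lifting the stirrer, but nothing was moved near it.

**What disagreed:**
- **Passing the balls:** I never read the expected 6–15 N upward push, only a downward pull of about 4 N just above the seat. The 1 mm sampling may have missed the peak.
- **Stirrer position in the grip:** The wrist camera disagreed by several millimetres with the grasp geometry on where the stirrer sat in the grip, so I relied on feel instead.

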